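Reset-test salvaged push-button breakers in the vise and sort them

TASK

Test the loose push-to-reset breakers: stand them all, buttons up, side by side in the open vise and wind the handwheel clockwise to its stop so that the jaws hold them; only then press each button gently home. A sound breaker's button snaps over and stays in, a dead one's stays soft and comes back out; afterwards wind the handwheel back at least half a turn and stand the sound breakers, still reset, in the round black tray and put the dead ones in the red scrap bin, without disturbing the torch, screwdriver or tape.

Things in the scene. Friction and masses are not known exactly. Their poses are not given: they have to be found in the camera images.
- vise: blue drill vise bolted to the bench. Origin at bench level under the middle of the clamped work; x points away from the handwheel, z up. Steel bed 48 mm above the bench, 180 mm long jaws (along y) 26 mm high above it. Fixed far jaw's face at x = +16 mm; near jaw's soft rubber face at x = -29 mm (wheel at 0) to -14 mm (wheel at its stop)
- vise_bed (a point): middle of the bed's surface between the jaws, 48 mm above the bench, at the vise's x = 0; breakers stand on the bed side by side along the vise's y
- wheel_hub (a point): centre of the spoked steel handwheel that stands upright before the vise, 175 mm from the vise's origin, 62 mm above the bench; axis along the vise's x. Rim: 50 mm radius to its middle, 11 mm thick, round. The hub is 24 mm wide; the bearing behind begins 40 mm behind the wheel's plane and is lower than the rim's top
- vise_wheel (a joint): the handwheel's angle: 0 (stop) = jaws 45 mm apart, 6.28 rad (stop, a full turn) = 30 mm apart. Grows clockwise as seen from the robot (rim's top goes to the right, -y), closing 15 mm a turn; stays where it is left (friction about 0.12 N m). The rubber meets the breakers at about 5.4 rad and yields 2 mm
- parts_tray: round black magnetic parts tray, 182 mm across, 29 mm high, floor 4 mm thick and flat within 70 mm of the centre; loose. Origin: centre of the underside
- scrap_bin: red open plastic bin, 150 (its x) x 120 (its y) x 55 mm high, walls and floor 3 mm; loose. Origin: centre of the underside
- torch: grey torch lying on the bench, 120 mm long, 36 mm thick; a bystander. Origin: under its middle
- screwdriver: red-handled screwdriver, 225 mm long; a bystander
- masking_roll: roll of masking tape, 94 mm across, 25 mm high; a bystander
- breaker_1: black push-to-reset circuit breaker: a plain 32 x 32 x 40 mm block with an 8 mm high aluminium collar (28 mm wide) on top and a white round button (19 mm wide), its top 57 mm above the foot when out. Origin: centre of the underside; z up through the button. 0.1 kg. Two to three are present; all look alike, and which are dead cannot be seen
- breaker_1_button (a joint): its button: 0 = out, 0.006 m = fully in. A sound one resists up to about 6 N at 2 mm, then snaps over and stays in at 6 mm by itself; a dead one gives way softly (1 to 2.5 N all the way) and comes back out when let go
- breaker_1_top (a point): middle of the top of breaker_1's button; moves down with it
- breaker_2: like breaker_1 in looks and size (32 x 32 x 40 mm block, button top at 57 mm, origin at the centre of the underside); may be absent, sound or dead
- breaker_2_button (a joint): its button: 0 = out, 0.006 m = fully in; behaves as told of breaker_1
- breaker_2_top (a point): middle of the top of its button
- breaker_3: like breaker_1 in looks and size (32 x 32 x 40 mm block, button top at 57 mm, origin at the centre of the underside); may be absent, sound or dead
- breaker_3_button (a joint): its button: 0 = out, 0.006 m = fully in; behaves as told of breaker_1
- breaker_3_top (a point): middle of the top of its button
- breaker_4: like breaker_1 in looks and size (32 x 32 x 40 mm block, button top at 57 mm, origin at the centre of the underside); may be absent, sound or dead
- breaker_4_button (a joint): its button: 0 = out, 0.006 m = fully in; behaves as told of breaker_1
- breaker_4_top (a point): middle of the top of its button
- breaker_5: like breaker_1 in looks and size (32 x 32 x 40 mm block, button top at 57 mm, origin at the centre of the underside); may be absent, sound or dead
- breaker_5_button (a joint): its button: 0 = out, 0.006 m = fully in; behaves as told of breaker_1
- breaker_5_top (a point): middle of the top of its button
Not all that is in view belongs to the job. Leave any pink or purple look-alike of the breaker_2 alone.

How it is judged (in metres and radians):
On the way, in this order (a step that is already met when the one before it is completed fails the run):
1. all breakers stand upright between the jaws and the handwheel is wound to its stop (within 0.38 rad) (x of breaker_1 in the frame of vise between -0.02 and 0.02 m and y of breaker_1 in the frame of vise between -0.085 and 0.085 m and z of breaker_1 in the frame of vise between 0.04 and 0.056 m and angle between each of breaker_1, breaker_2, breaker_3, breaker_4, breaker_5's own z axis and vertical below 0.15 rad and x of breaker_2 in the frame of vise between -0.02 and 0.02 m and y of breaker_2 in the frame of vise between -0.085 and 0.085 m and z of breaker_2 in the frame of vise between 0.04 and 0.056 m and x of breaker_3 in the frame of vise between -0.02 and 0.02 m and y of breaker_3 in the frame of vise between -0.085 and 0.085 m and z of breaker_3 in the frame of vise between 0.04 and 0.056 m and x of breaker_4 in the frame of vise between -0.02 and 0.02 m and y of breaker_4 in the frame of vise between -0.085 and 0.085 m and z of breaker_4 in the frame of vise between 0.04 and 0.056 m and x of breaker_5 in the frame of vise between -0.02 and 0.02 m and y of breaker_5 in the frame of vise between -0.085 and 0.085 m and z of breaker_5 in the frame of vise between 0.04 and 0.056 m and value of joint vise_wheel above 5.9 rad), for 0.2 s.
2. while they are all clamped, every sound breaker's button has snapped in (and stays in) (all of step 1 and value of joint each of breaker_1_button, breaker_3_button, breaker_4_button above 0.0045 m), for 0.2 s.
3. the handwheel is wound back by about half a turn or more (below 3.4 rad) (value of joint vise_wheel below 3.4 rad), for 0.2 s.
At the end, for the whole second after the job is handed in: Every sound breaker stands upright (within 0.3 rad) in the round tray, its origin within 75 mm of the tray's centre, button in (more than 4.5 mm); every dead one lies in the red bin; the handwheel stands below 3.4 rad; tray and bin level, everything at rest (value of joint vise_wheel below 3.4 rad and horizontal distance between each of breaker_1, breaker_3, breaker_4 and parts_tray below 0.075 m and z of each of breaker_1, breaker_3, breaker_4 in the frame of parts_tray below 0.03 m and angle between each of breaker_1, breaker_3, breaker_4's own z axis and vertical below 0.3 rad and value of joint each of breaker_1_button, breaker_3_button, breaker_4_button above 0.0045 m and x of breaker_2 in the frame of scrap_bin between -0.07 and 0.07 m and y of breaker_2 in the frame of scrap_bin between -0.055 and 0.055 m and z of each of breaker_2, breaker_5 in the frame of scrap_bin below 0.045 m and x of breaker_5 in the frame of scrap_bin between -0.07 and 0.07 m and y of breaker_5 in the frame of scrap_bin between -0.055 and 0.055 m and linear speed of each of breaker_1, breaker_2, breaker_3, breaker_4, breaker_5 below 0.02 m/s and angle between each of parts_tray, scrap_bin's own z axis and vertical below 0.15 rad); the robot touches nothing.
It fails at once if a bystander (torch, screwdriver or roll of tape) is shoved more than 4 cm (distance of any of torch, screwdriver, masking_roll from where it was at the start of the episode above 0.04 m).
It fails at once if a button is pressed with more than 40 N (contact force between any of breaker_1_button_c0, breaker_2_button_c0, breaker_3_button_c0, breaker_4_button_c0, breaker_5_button_c0 and the fingers above 40 N).
Of breaker_2, breaker_3, breaker_4, breaker_5 only 1 to 2 are there at a start; the rules pass over those that are not, and their reading is None.
At some moment in a run one of parts_tray, scrap_bin, breaker_1, breaker_2, breaker_3, breaker_4, breaker_5 may be knocked a few centimetres aside while the robot is not near it.
It also fails if it takes over 210 s, if anything falls off the work surface, if the arm or the gripper's body presses on something with over 40 N, if the wrist force passes 120 N, or if a joint passes its speed limit or range.

ROBOT

A 6-joint arm with a two-finger parallel gripper is mounted at the origin on a cart in front of the work surface, level with it; the furniture and walls round the work are solid. World frame = base frame: x ahead of the robot, y to its left, z up, the work surface at z = 0. Lengths are in mm, angles in degrees, forces in N, time in s.
With the tool pointing down it reaches from about 375 to 900 mm from the base axis. Payload 3.1 kg.
Tool frame: the origin (TCP) lies midway between the tips of the shut fingers; the grasp point (between the pads) lies 19 mm behind it; z points along the fingers, y is the line along which they close (so a half turn about z gives the same grasp; the last joint's range is limited). The gripper opens to 87 mm and grips with 3 to 60 N. Pads are 19 mm wide; open, the fingers measure 117 mm over their backs; the gripper's body (75 mm by 190 mm) begins 51 mm behind the grasp point.
Start: joints at [62.768, 30.224, 82.088, -0, 67.689, -10.227], TCP at [182.748, 597.662, 222.548] pointing down, gripper open.
Joint ranges: [-176.69, 176.69], [-43.24, 126.21], [12.49, 139.97], [-82, 262], [0, 151.66], [-163.58, 163.58]. Speed limits (degrees/s): [159.86, 159.86, 180, 180, 180, 180].

INTERFACE

Orientations are given as a 3x3 rotation matrix whose columns are the frame's x, y, z axes.
In Python, from plant import state, read_camera, env, nets gives the robot as it stands.
- The arm moves only by the shell command python3 -m inch 'ROWS'. ROWS is JSON, a list that holds one entry, the list of rows, each a list of 7 numbers: the shift along the tool's x, y, z normalised to -1 to 1, where 1 is 0.08 m, then the turn, a rotation vector about the tool's x, y, z normalised to -1 to 1, where 1 is 180 degrees, then the gripper command: -1 is shut, 1 is fully open, values between are in proportion. In form: [[[x, y, z, rx, ry, rz, hand], ...]]. A call has 1 to 5 rows; each row shifts and turns the commanded pose from where the row before left it, along the tool's axes as they then stand; what a row does not reach is not made up. A row lasts 1/8 s, in which the tool goes at most 62.5 mm and 10.7 degrees, less where a joint would pass 70% of its speed; a pose out of reach is approached as far as the arm can. A call with a number of a shift or a turn outside -1 to 1 is refused whole. A call with a gripper value outside its range is refused whole. The fingers move at their own pace and stop on an object; the grip force is fixed at half the most. Time passes only in rows, so rows that do not move let the fingers close. It gives the time, the measured TCP pose, the force, the opening and the grip force at its end, in the units of the state.
- state(): the state, without advancing time (a new reading comes with each control period).
- read_camera(name): name is "side" or "top"; returns a dict with "img" (420x560x3 uint8, blue, green, red), "intrinsics" (3x3 intrinsics, pixels), "rvec" (rotation vector, rad) and "tvec" (3), from world to camera coordinates, as OpenCV has them. Camera axes: x right, y down, z forward; pixel columns grow to the right and rows downward; lengths in mm; the calibration is good to about 2 mm. A picture is of the moment at which its call begins. There is no depth.
- env.sign_off(): hands the job in; it is judged then, once.
Trained networks look in the newest picture that a camera, given by its name, has taken for a name from the list of things; names that differ only in an ending like _2 or _b are one class to them, and where a whole thing is asked for, a point or a joint stands for the part that bears it (a point fixed in the world has none). Each returns a list of dicts, best first, with "conf" (0 to 1); they miss things now and then, are a little off and sometimes report something else, mostly with a low value. They report only what shows in the picture. A call takes as long as a camera call. They do not tell look-alikes from the thing itself.
- nets.boxes_of(camera, label): "position" ([column, row] in pixels, amid what is visible of it).
- nets.regions_of(camera, label): "mask" (420x560 bool, what is visible of it) and "position" ([column, row] in pixels, amid what is visible of it).
- nets.pinpoint(camera, label): "position" ([column, row] in pixels: a listed point, or the origin of a listed thing).
The state is a dict: "time_s": time; "joints": joint angles; "joint_vel": joint speeds; "tau": joint torques, N m; "ee_pos": TCP position; "tool_rot": TCP orientation; "force": force on the tool from outside, world axes, zero at the start; "ft_torque": the same for the moment, N m; "opening": finger opening in mm; "finger_force": force on a finger pad.
Only numpy, scipy, OpenCV 4.12 (cv2) and the standard library are available. Lean on these libraries where they do the work, as an engineer would, in place of code of your own. Each camera call takes 0.05 s, during which the arm holds its last target. There are 200 camera calls.

## Working session

There is one attempt and no reset: what is moved stays moved. The work goes in short steps, Python scripts to look and compute and a shell command to move; the robot and the scene stay as the last step left them, time stands still between calls to the robot, and variables do not carry over. Pictures are saved under pics/ and viewed, at most 17 in all, crops included, and the job is handed in when it is done.

```bash
ls; mkdir -p pics; cat > h.py <<'E'
import numpy as np, cv2
from plant import state, read_camera, env, nets
def cam(n):
    c=read_camera(n); R,_=cv2.Rodrigues(np.array(c['rvec'],float)); return c,np.array(c['intrinsics'],float),R,np.array(c['tvec'],float).ravel()
def ray(px,K,R,t):
    d=R.T@np.linalg.solve(K,[px[0],px[1],1.]); return -R.T@t,d
def onz(px,z,K,R,t):
    o,d=ray(px,K,R,t); return o+d*(z-o[2])/d[2]
def proj(p,K,R,t):
    q=K@(R@np.array(p,float)+t); return q[:2]/q[2]
def tri(r1,r2):
    A=[];b=[]
    for o,d in(r1,r2):
        d=d/np.linalg.norm(d);P=np.eye(3)-np.outer(d,d);A.append(P);b.append(P@o)
    return np.linalg.lstsq(np.vstack(A),np.hstack(b),rcond=None)[0]
E
python3 - <<'E'
from h import *
s=state(); print({k:np.round(v,3).tolist() for k,v in s.items()})
Z={'breaker_1_top':57,'breaker_1':0,'vise':0,'vise_bed':48,'wheel_hub':62,'parts_tray':0,'scrap_bin':0,'torch':0,'screwdriver':10,'masking_roll':0}
for n in('side','top'):
    c,K,R,t=cam(n); cv2.imwrite(f'pics/{n}0.png',c['img']); print(n,'campos',np.round(-R.T@t),'f',K[0,0])
    for l in Z:
        for d in nets.pinpoint(n,l):
            if d['conf']>.15: print(n,l,round(d['conf'],2),np.round(d['position'],1),np.round(onz(d['position'],Z[l],K,R,t)[:2],1))
E
```

```text
pics
{'time_s': 0.0, 'joints': [62.767, 30.278, 82.157, -0.001, 67.69, -10.229], 'joint_vel': [0.038, 0.032, 0.031, 0.023, 0.063, -0.03], 'tau': [-0.0, -44.004, -17.659, 0.063, 0.058, -0.0], 'ee_pos': [182.425, 597.009, 221.576], 'tool_rot': [[-0.956, 0.292, -0.001], [0.292, 0.956, -0.002], [0.0, -0.002, -1.0]], 'force': [0.363, 0.103, 0.687], 'ft_torque': [0.014, 0.037, -0.033], 'finger_force': 0.0, 'opening': 86.65}
side campos [393. 977. 899.] f 407.45181801985353
side breaker_1_top 0.53 [258.  224.4] [605.4   1. ]
side breaker_1_top 0.45 [259.6 320.7] [529.5 363.3]
side breaker_1 0.77 [302.1 337. ] [422.  353.8]
side breaker_1 0.64 [333.1 339.7] [343.2 349.3]
side breaker_1 0.62 [326.8 363.4] [354.9 417.8]
side breaker_1 0.55 [260.1 333.8] [529.7 361.3]
side breaker_1 0.53 [258.7 232.6] [609.2 -23.9]
side vise 0.73 [258.7 232.5] [609.3 -24.4]
side vise_bed 0.86 [254.5 219.7] [623.6 -31. ]
side wheel_hub 0.82 [311.5 223.6] [436.4 -25.2]
side wheel_hub 0.54 [257.9 316.3] [535.3 354.7]
side parts_tray 0.92 [329.5 191.1] [ 389.5 -302.9]
side scrap_bin 0.85 [278.6 187.1] [ 584.9 -296.
[... 213 characters left out ...]
1_top 0.47 [162.3 211.1] [531.6 359.2]
top breaker_1 0.63 [169.9 217.6] [515.2 348.8]
top breaker_1 0.6 [169.1 242.7] [426.1 348.4]
top breaker_1 0.58 [148.3 259. ] [369.  419.4]
top breaker_1 0.54 [166.  265.4] [346.7 356.3]
top breaker_1 0.46 [350.8 255. ] [ 383.1 -292.2]
top vise 0.88 [276.3 191.9] [607.9 -30.1]
top vise_bed 0.62 [274.4 186. ] [620.4 -23.9]
top wheel_hub 0.62 [271.9 238.4] [438.1 -16. ]
top parts_tray 0.76 [351.  253.6] [ 388. -293.]
top scrap_bin 0.75 [350.2 199.4] [ 580.7 -294.6]
top torch 0.59 [219.7 244.7] [419.1 169.4]
top screwdriver 0.59 [418.3 253.1] [ 389.6 -525.9]
top masking_roll 0.75 [164.2 168.3] [694.6 376. ]
top masking_roll 0.38 [218.7 242.7] [426.1 173.1]
```

View pics/top0.png

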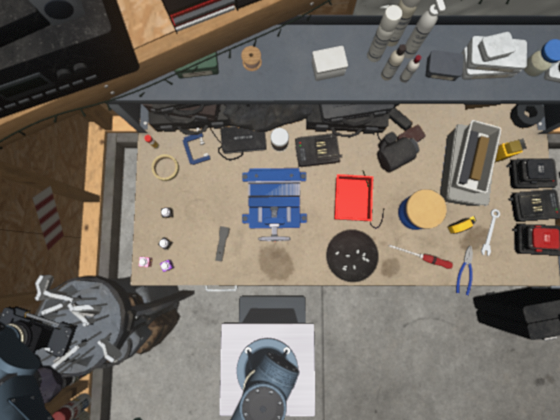

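View pics/side0.png

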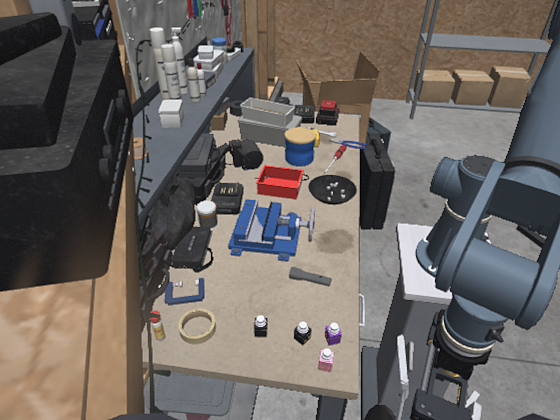

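```bash
python3 - <<'E'
import cv2,numpy as np
a=cv2.imread('pics/side0.png')[290:380,140:360]; a=cv2.resize(a,None,fx=3.4,fy=3.4,interpolation=3)
b=cv2.imread('pics/top0.png')[160:285,130:320]; b=cv2.resize(b,(a.shape[1],int(a.shape[1]*125/190)),interpolation=3)
v=np.vstack([a,b]);v=cv2.resize(v,(int(v.shape[1]*600/v.shape[0]),600));print(v.shape);cv2.imwrite('pics/crop1.png',v)
E
```

```text
(600, 562, 3)
```

View pics/crop1.png

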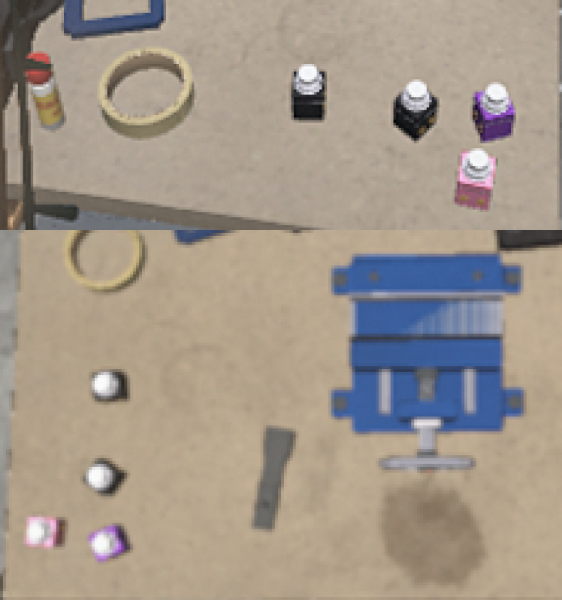

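```bash
cat > fit.py <<'E'
from h import *
from scipy.optimize import minimize
def hullpts(x,y,yaw,z0=0,press=0):
    c,s=np.cos(yaw),np.sin(yaw); P=[]
    for z in(0,40): 
        for a,b in((16,16),(16,-16),(-16,-16),(-16,16)): P.append((x+c*a-s*b,y+s*a+c*b,z0+z))
    Q=[]
    for r,zz in((14,(40,48)),(9.5,(48,57-press))):
        pts=[(x+r*np.cos(k),y+r*np.sin(k),z0+z) for z in zz for k in np.arange(0,6.28,.4)]; Q.append(pts)
    return [P]+Q
def sil(p,V,w,S=8,z0=0):
    K,R,t=V; m=np.zeros((w[3]*S,w[2]*S),np.uint8)
    for P in hullpts(p[0],p[1],p[2],z0):
        q=np.array([proj(a,K,R,t) for a in P])-[w[0]-.5,w[1]-.5]
        cv2.fillConvexPoly(m,cv2.convexHull((q*S*16).astype(np.int32)),255,shift=4)
    return cv2.resize(m,(w[2],w[3]),interpolation=cv2.INTER_AREA)/255.
def fit(views,masks,p0,z0=0):
    ws=[]
    for m in masks:
        ys,xs=np.nonzero(m); ws.append((xs.min()-6,ys.min()-6,np.ptp(xs)+13,np.ptp(ys)+13))
    def cost(p): return sum(np.abs(sil(p,V,w,z0=z0)-m[w[1]:w[1]+w[3],w[0]:w[0]+w[2]]).sum() for V,m,w in zip(views,masks,ws))
    best=None
    for yaw in np.radians([-35,-12,12,35]):
        r=minimize(cost,[p0[0],p0[1],yaw],method='Nelder-Mead',options=dict(initial_simplex=[[p0[0],p0[1],yaw],[p0[0]+8,p0[1],yaw],[p0[0],p0[1]+8,yaw],[p0[0],p0[1],yaw+.3]],maxiter=120))
        if best is None or r.fun<best.fun: best=r
    return best
def locate(z0=0,show=True):
    vs,ms=[],[]
    for n in('side','top'):
        c,K,R,t=cam(n); vs.append((K,R,t)); L=[]
        for d in nets.regions_of(n,'breaker_1'):
            if d['conf']<.2: continue
            m=d['mask']; px=c['img'][m].astype(int)
            sat=np.median(px.max(1)-px.min(1)); p=onz(d['position'],z0+25,K,R,t)
            if show: print(n,round(d['conf'],2),np.round(d['position']),'px',m.sum(),'sat',sat,np.round(p[:2]))
            L.append((p[:2],m.astype(float),sat))
        ms.append(L)
    out=[]
    for p,m,sat in ms[0]:
        if sat>45 or not ms[1]: continue
        q=min(ms[1],key=lambda a:np.linalg.norm(a[0]-p))
        if np.linalg.norm(q[0]-p)>40: continue
        r=fit(vs,[m,q[1]],(p+q[0])/2,z0); print('FIT',np.round(r.x[:2],1),'yaw',round((np.degrees(r.x[2])+45)%90-45,1),'cost',round(r.fun,1)); out.append(r.x)
    return out
E
python3 - <<'E'
from fit import *
locate()
for n in('side','top'):
    for l in('parts_tray','scrap_bin'):
        d=nets.regions_of(n,l)[0]; print(n,l,round(d['conf'],2),d['position'])
a=cv2.imread('pics/side0.png')[195:260,225:320]; b=cv2.imread('pics/top0.png')[165:250,240:312]
cv2.imwrite('pics/crop2.png',np.hstack([cv2.resize(x,None,fx=(f:=400/x.shape[1]),fy=f,interpolation=2)[:473] if x.shape[0]*400/x.shape[1]>=470 else cv2.copyMakeBorder(cv2.resize(x,(400,int(x.shape[0]*400/x.shape[1])),interpolation=2),0,472-int(x.shape[0]*400/x.shape[1]),0,0,0) for x in(a,b)][::1]) if False else 0
A=cv2.resize(a,(475,325),interpolation=2);B=cv2.resize(b,(288,340),interpolation=2)
o=np.zeros((340,763,3),np.uint8);o[:325,:475]=A;o[:,475:]=B;cv2.imwrite('pics/crop2.png',o)
E
```

```text
File "<stdin>", line 7
    cv2.imwrite('pics/crop2.png',np.hstack([cv2.resize(x,None,fx=(f:=400/x.shape[1]),fy=f,interpolation=2)[:473] if x.shape[0]*400/x.shape[1]>=470 else cv2.copyMakeBorder(cv2.resize(x,(400,int(x.shape[0]*400/x.shape[1])),interpolation=2),0,472-int(x.shape[0]*400/x.shape[1]),0,0,0) for x in(a,b)][::1]) if False else 0
               ^
SyntaxError: '(' was never closed
```

```bash
python3 - <<'E'
from fit import *
locate()
a=cv2.imread('pics/side0.png')[195:260,225:320]; b=cv2.imread('pics/top0.png')[165:250,240:312]
A=cv2.resize(a,(475,325),interpolation=2);B=cv2.resize(b,(288,340),interpolation=2)
o=np.zeros((340,763,3),np.uint8);o[:325,:475]=A;o[:,475:]=B;cv2.imwrite('pics/crop2.png',o)
E
```

```text
side 0.85 [334. 333.] px 303 sat 36.0 [344. 347.]
side 0.83 [261. 331.] px 298 sat 6.0 [525. 371.]
side 0.8 [302. 335.] px 293 sat 5.0 [423. 364.]
side 0.59 [326. 359.] px 279 sat 45.0 [360. 423.]
top 0.7 [167. 244.] px 124 sat 4.0 [421. 349.]
top 0.67 [167. 213.] px 124 sat 4.0 [528. 353.]
top 0.49 [165. 266.] px 116 sat 27.0 [344. 353.]
top 0.43 [145. 262.] px 124 sat 32.5 [360. 420.]
FIT [346.3 348.1] yaw 22.5 cost 55.8
FIT [529.6 353.8] yaw 2.7 cost 51.8
FIT [422.3 357.3] yaw -34.1 cost 64.4
FIT [359.9 422.9] yaw -0.9 cost 60.6
```

View pics/crop2.png

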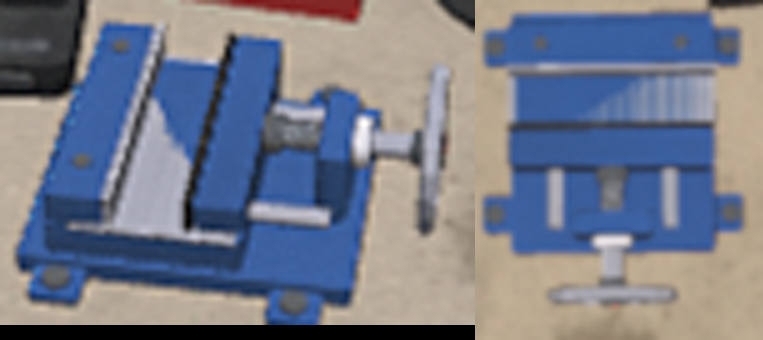

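```bash
cat > visefit.py <<'E'
from h import *
from scipy.optimize import least_squares
V={n:cam(n)[1:] for n in('side','top')}
S=lambda X,Y:((X+.5)/5-.5+225,(Y+.5)/5-.5+195)
T=lambda X,Y:((X-475+.5)/4-.5+240,(Y+.5)/4-.5+165)
obs=[('top',(-175,55.5,62),T(549,296)),('top',(-175,-55.5,62),T(676,294)),('top',(16,90,74),T(510,65)),('top',(16,-90,74),T(716,65)),
('side',(16,90,74),S(108,200)),('side',(16,-90,74),S(163,27)),('side',(-29,90,74),S(195,213)),('side',(-29,-90,74),S(236,38)),('side',(-175,0,62),S(434,148))]
def w(p,a): c,s=np.cos(p[2]),np.sin(p[2]); return (p[0]+c*a[0]-s*a[1],p[1]+s*a[0]+c*a[1],a[2])
f=lambda p:np.array([proj(w(p,a),*V[n])-np.array(o) for n,a,o in obs])
r=least_squares(lambda p:f(p).ravel(),[610,-25,0],loss='soft_l1')
print(np.round(r.x[:2],1),np.degrees(r.x[2])); print(np.round(f(r.x),1).tolist())
E
python3 visefit.py
python3 - <<'E'
from fit import *
for n in('side','top'):
    c,K,R,t=cam(n); im=c['img'].astype(float)
    g=lambda p:im[int(round(p[1])),int(round(p[0]))]
    # bright button centroid near each breaker
    for P in((527,355),(422,355)):
        u=proj((*P,52),K,R,t); x0,y0=(u-11).astype(int); w=im[y0:y0+22,x0:x0+22]; wt=np.clip(w.min(2)-185,0,None)
        if n=='top': print(w.min(2).astype(int)[::2,::2][3:9,3:9].tolist())
        yy,xx=np.mgrid[y0:y0+22,x0:x0+22]; uv=(wt*xx).sum()/wt.sum(),(wt*yy).sum()/wt.sum()
        print(n,P,np.round(uv,1),wt.sum(),np.round(onz(uv,52,K,R,t)[:2],1))
    d=max(nets.regions_of(n,'parts_tray'),key=lambda d:d['conf']);ys,xs=np.nonzero(d['mask']);print(cv2.fitEllipse(np.array(cv2.findContours(d['mask'].astype(np.uint8),0,1)[0][0])))
    e=cv2.fitEllipse(cv2.findContours(d['mask'].astype(np.uint8),0,1)[0][0])[0]; print('tray',np.round(onz(e,20,K,R,t)[:2],1))
    d=max(nets.regions_of(n,'scrap_bin'),key=lambda d:d['conf']);e=cv2.minAreaRect(cv2.findContours(d['mask'].astype(np.uint8),0,1)[0][0]); print('bin',e,np.round(onz(e[0],40,K,R,t)[:2],1))
E
```

```text
[612.2 -19.5] 0.905190316490775
[[-0.8, 0.3], [0.3, 0.3], [-1.9, 1.9], [-0.5, 1.0], [0.3, -0.6], [-0.0, -0.9], [-2.5, -1.8], [-1.5, -1.9], [-0.3, -0.0]]
side (527, 355) [260.3 319.2] 2647.0 [529.5 354.9]
side (422, 355) [302.8 325.2] 2719.0 [422.3 356. ]
((332.18475341796875, 189.17929077148438), (28.93646812438965, 47.13835144042969), 95.02751159667969)
tray [ 380.3 -288.6]
bin ((279.3362731933594, 181.9781494140625), (44.53916931152344, 30.133325576782227), 7.594643592834473) [ 578.9 -273.3]
[[137, 135, 126, 125, 127, 99], [139, 122, 173, 243, 229, 120], [137, 139, 245, 249, 236, 190], [141, 134, 241, 247, 210, 168], [142, 128, 125, 183, 180, 122], [140, 138, 95, 82, 69, 66]]
top (527, 355) [164.  211.3] 1563.0 [531.4 354.8]
[[132, 132, 120, 95, 71, 92], [133, 142, 224, 234, 183, 85], [129, 175, 251, 249, 198, 157], [123, 159, 250, 245, 183, 139], [139, 126, 194, 225, 168, 66], [138, 135, 129, 99, 68, 45]]
top (422, 355) [162.2 242.8] 1724.0 [423.8 356.9]
((352.2922668457031, 255.17190551757812), (52.03108215332031, 52.607967376708984), 172.8496551513672)
tray [ 382.3 -293.7]
bin ((353.6246337890625, 197.2569122314453), (39.8829460144043, 45.485416412353516), 3.1798300743103027) [ 582.1 -299.3]
```

```bash
cat > go.py <<'E'
import sys; from h import *
# go.py x y z phi : shift total in present tool axes (units of 80 mm), turn, and rows needed
s=state(); R=np.array(s['tool_rot']); p=np.array(s['ee_pos']); a=sys.argv[1:]
phi=np.degrees(np.arctan2(R[1,1],R[0,1])); d=R.T@(np.array(a[:3],float)-p); n=max(1,int(np.ceil(np.linalg.norm(d)/60)))
print('at',np.round(p,1),'phi',round(phi,2),'tilt',np.round(np.degrees(R[:2,2]),2),'t',round(s['time_s'],2),'F',np.round(s['force'],1))
print('rows',n,'each',np.round(d/80/n,3))
if len(a)>3:
    e=(phi-float(a[3])+90)%180-90; m=int(np.ceil(abs(e)/10.5)); print('rz total',round(e/180,4),'rows',m,'each',round(e/180/max(m,1),4))
E
python3 go.py 423 356.5 130 56
```

```text
at [182.7 597.7 222.6] phi 73.0 tilt [0. 0.] t 1.7 F [-0.3 -0.4  0.1]
rows 6 each [-0.626 -0.334  0.193]
rz total 0.0944 rows 2 each 0.0472
```

```bash
python3 -m inch '[[[-0.626,-0.334,0.193,0,0,0,1],[-0.626,-0.334,0.193,0,0,0,1],[-0.626,-0.334,0.193,0,0,0,1],[-0.626,-0.334,0.193,0,0,0,1],[-0.626,-0.334,0.193,0,0,0,1]]]'; python3 -m inch '[[[-0.626,-0.334,0.193,0,0,0,1],[0,0,0,0,0,0.047,1],[0,0,0,0,0,0.047,1],[0,0,0,0,0,0,1]]]'; python3 go.py 423 356.5 12 56
```

```text
time_s: 2.33
ee_pos: [384.6, 395.6, 145.2]
tool_rot: [[-0.956, 0.292, 0.001], [0.292, 0.956, 0.001], [-0.001, 0.001, -1.0]]
force: [0.8, 0.4, -0.9]
opening: 87.3
finger_force: 0.0
time_s: 2.82
ee_pos: [423.6, 356.3, 129.9]
tool_rot: [[-0.83, 0.557, 0.0], [0.557, 0.83, 0.0], [-0.0, 0.0, -1.0]]
force: [0.6, 0.2, -0.5]
opening: 86.9
finger_force: 0.0
at [423.6 356.3 129.9] phi 56.14 tilt [0.01 0.01] t 2.83 F [ 0.6  0.2 -0.5]
rows 2 each [ 0.004 -0.001  0.737]
rz total 0.0008 rows 1 each 0.0008
```

Motion is accurate. Descend, grip, lift.

```bash
python3 -m inch '[[[0,0,0.49,0,0,0,1],[0,0,0.49,0,0,0,1],[0,0,0.49,0,0,0,1],[0,0,0,0,0,0,-1],[0,0,0,0,0,0,-1]]]'; python3 -m inch '[[[0,0,0,0,0,0,-1],[0,0,0,0,0,0,-1],[0,0,0,0,0,0,-1],[0,0,-0.7,0,0,0,-1],[0,0,-0.7,0,0,0,-1]]]'; python3 go.py 612.5 20 180 90.9
```

```text
time_s: 3.45
ee_pos: [423.8, 357.1, 13.3]
tool_rot: [[-0.831, 0.557, 0.001], [0.557, 0.831, 0.001], [-0.001, 0.001, -1.0]]
force: [0.0, -0.9, 0.4]
opening: 74.3
finger_force: 0.0
time_s: 4.08
ee_pos: [422.7, 356.1, 124.8]
tool_rot: [[-0.83, 0.558, -0.002], [0.558, 0.83, -0.001], [0.001, -0.002, -1.0]]
force: [1.3, 0.9, -0.4]
opening: 25.0
finger_force: 0.0
at [422.7 356.1 124.8] phi 56.07 tilt [-0.12 -0.07] t 4.08 F [ 1.3  0.9 -0.4]
rows 7 each [-0.616 -0.309 -0.099]
rz total -0.1935 rows 4 each -0.0484
```

```bash
python3 -m inch '[[[0,0,0,0,0,0,0.4],[0,0,0,0,0,0,0.4],[0,0,0,0,0,0,0.4],[0,0,0,0,0,0,0.4],[0,0,0,0,0,0,0.4]]]'; python3 - <<'E'
from fit import *
locate(show=False)
E
python3 go.py 423 356.5 12 56
```

```text
time_s: 4.7
ee_pos: [422.8, 356.2, 123.4]
tool_rot: [[-0.83, 0.558, -0.002], [0.558, 0.83, -0.001], [0.001, -0.002, -1.0]]
force: [0.0, -0.1, -0.1]
opening: 59.4
finger_force: 0.0
FIT [529.6 353.7] yaw 5.1 cost 53.7
at [423.2 356.4 124.1] phi 56.07 tilt [-0.02 -0.01] t 4.9 F [-0.2  0.4  0.2]
rows 2 each [ 0.001 -0.     0.7  ]
rz total 0.0004 rows 1 each 0.0004
```

```bash
python3 - <<'E'
from h import *
c=read_camera('side'); cv2.imwrite('pics/c3.png',cv2.resize(c['img'][240:390,220:370],None,fx=4,fy=4,interpolation=2))
E
```

```text
(no output)
```

View pics/c3.png

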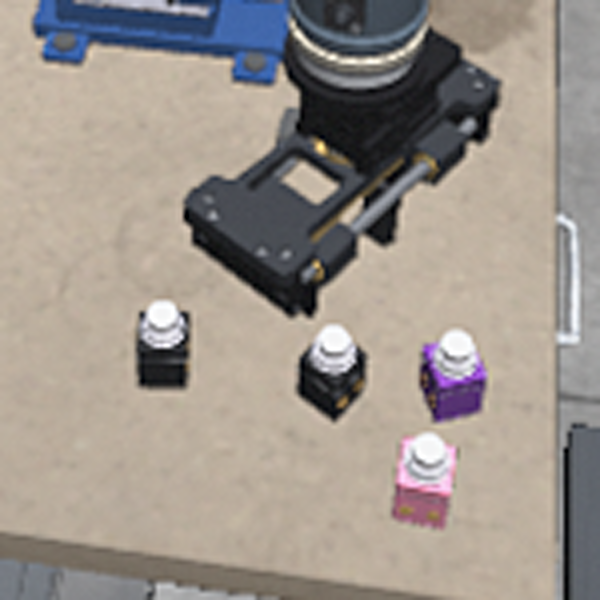

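The picture shows B (black, crop 333,370) still standing untouched. A (black, 163,345) and the pink and purple look-alikes are also where they were. The fingers hadn't finished closing before the lift, so I'll grip again with more time.

```bash
python3 -m inch '[[[0,0,0.7,0,0,0,0.4],[0,0,0.7,0,0,0,0.4],[0,0,0,0,0,0,-1],[0,0,0,0,0,0,-1],[0,0,0,0,0,0,-1]]]'; python3 -m inch '[[[0,0,0,0,0,0,-1],[0,0,0,0,0,0,-1],[0,0,0,0,0,0,-1]]]'; python3 -m inch '[[[0,0,-0.7,0,0,0,-1],[0,0,-0.7,0,0,0,-1],[0,0,-0.6,0,0,-0.0484,-1],[0,0,0,0,0,-0.0484,-1],[0,0,0,0,0,-0.0484,-1]]]'; python3 -m inch '[[[0,0,0,0,0,-0.0484,-1],[0,0,0,0,0,0,-1]]]';python3 go.py 612.5 20 180 90.9
```

```text
time_s: 5.58
ee_pos: [425.1, 357.6, 15.2]
tool_rot: [[-0.83, 0.558, 0.005], [0.558, 0.83, 0.003], [-0.003, 0.005, -1.0]]
force: [1.0, 0.1, 1.0]
opening: 38.6
finger_force: 0.0
time_s: 5.95
ee_pos: [424.6, 357.3, 15.0]
tool_rot: [[-0.83, 0.558, 0.004], [0.558, 0.83, 0.002], [-0.002, 0.004, -1.0]]
force: [-1.1, -1.0, 8.4]
opening: 31.9
finger_force: 30.0
time_s: 6.58
ee_pos: [423.5, 356.7, 174.8]
tool_rot: [[-0.991, 0.131, 0.004], [0.131, 0.991, 0.002], [-0.003, 0.002, -1.0]]
force: [0.1, 0.3, -0.9]
opening: 32.0
finger_force: 30.0
time_s: 6.82
ee_pos: [423.1, 356.5, 173.4]
tool_rot: [[-1.0, -0.014, 0.001], [-0.014, 1.0, 0.001], [-0.001, 0.001, -1.0]]
force: [0.0, -0.1, -0.9]
opening: 31.8
finger_force: 30.0
at [423.1 356.5 173.4] phi 90.82 tilt [0.08 0.05] t 6.83 F [ 0.  -0.1 -0.9]
rows 7 each [-0.33  -0.606 -0.012]
rz total -0.0005 rows 1 each -0.0005
```

```bash
python3 -m inch '[[[-0.33,-0.606,-0.012,0,0,0,-1],[-0.33,-0.606,-0.012,0,0,0,-1],[-0.33,-0.606,-0.012,0,0,0,-1],[-0.33,-0.606,-0.012,0,0,0,-1],[-0.33,-0.606,-0.012,0,0,0,-1]]]'; python3 -m inch '[[[-0.33,-0.606,-0.012,0,0,0,-1],[-0.33,-0.606,-0.012,0,0,0,-1],[0,0,0.6,0,0,0,-1],[0,0,0.14,0,0,0,-1],[0,0,0,0,0,0,-1]]]'; python3 go.py 612.5 20 63 90.9; python3 - <<'E'
from h import *
o=[]
for n,(x,y,w,h) in dict(side=(215,150,110,110),top=(235,150,90,110)).items():
    c,K,R,t=cam(n); im=cv2.resize(c['img'][y:y+h,x:x+w],None,fx=4,fy=4,interpolation=2)
    for P in((612,20,48),(596,20,74),(628.,20,74),(583,20,74),(628,-109,74),(628,71,74)):
        u=proj(P,K,R,t); cv2.circle(im,tuple(int(v) for v in ((u-[x,y]+.5)*4)),2,(0,255,255),-1)
    o.append(im)
cv2.imwrite('pics/c4.png',np.hstack(o))
E
```

```text
time_s: 7.45
ee_pos: [559.8, 114.7, 177.8]
tool_rot: [[-1.0, -0.013, 0.001], [-0.013, 1.0, 0.0], [-0.001, 0.0, -1.0]]
force: [0.9, 1.5, -0.2]
opening: 31.5
finger_force: 30.0
time_s: 8.07
ee_pos: [612.4, 20.8, 119.4]
tool_rot: [[-1.0, -0.016, -0.003], [-0.016, 1.0, 0.0], [0.002, 0.001, -1.0]]
force: [0.4, -0.4, -0.2]
opening: 31.8
finger_force: 30.0
at [612.4  20.8 119.4] phi 90.9 tilt [-0.14  0.03] t 8.07 F [ 0.4 -0.4 -0.2]
rows 1 each [-0.003 -0.011  0.704]
rz total 0.0 rows 1 each 0.0
```

View pics/c4.png

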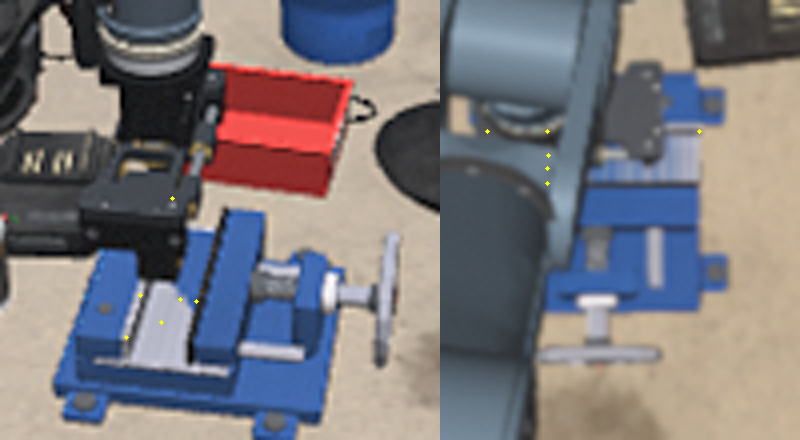

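```bash
python3 - <<'E'
from h import *
for n in('side','top'):
    c,K,R,t=cam(n); im=cv2.imread(f'pics/{n}0.png')
    for y in(-70,-20,30,55):
        xs=np.arange(560,646,3); uv=np.array([proj((x,y,74),K,R,t) for x in xs],np.float32)
        v=cv2.remap(im,uv[:,0:1].copy(),uv[:,1:2].copy(),1)[:,0].astype(int)
        print(n,y,' '.join(f'{x}:{a[0]}/{a[2]}' for x,a in zip(xs,v)))
E
```

```text
side -70 560:160/60 563:160/61 566:159/62 569:160/60 572:164/61 575:145/54 578:89/49 581:58/47 584:108/82 587:171/125 590:193/145 593:189/144 596:180/130 599:178/128 602:177/134 605:173/126 608:172/122 611:172/120 614:174/122 617:176/122 620:158/116 623:107/90 626:82/81 629:179/172 632:173/149 635:159/88 638:159/61 641:163/59 644:161/61
side -20 560:155/61 563:155/59 566:155/60 569:157/60 572:158/60 575:126/50 578:66/42 581:52/45 584:117/54 587:157/61 590:161/60 593:157/61 596:157/60 599:158/61 602:156/59 605:156/58 608:156/55 611:157/60 614:171/109 617:185/164 620:165/154 623:107/102 626:80/78 629:173/162 632:163/132 635:151/63 638:160/58 641:162/61 644:161/61
side 30 560:149/57 563:149/57 566:151/58 569:154/59 572:157/60 575:132/55 578:70/47 581:54/48 584:148/80 587:185/152 590:187/174 593:185/173 596:187/172 599:184/167 602:180/165 605:183/166 608:185/168 611:184/169 614:188/172 617:193/176 620:158/145 623:99/92 626:118/112 629:178/165 632:167/128 635:156/68 638:161/56 641:163/62 644:162/62
side 55 560:152/59 563:150/58 566:150/58 569:152/58 572:154/58 575:109/44 578:44/34 581:83/
[... 873 characters left out ...]
 635:168/110 638:162/72 641:157/55 644:157/57
top 30 560:147/57 563:147/57 566:147/57 569:149/58 572:147/57 575:132/56 578:101/54 581:74/57 584:104/59 587:138/58 590:154/58 593:156/58 596:156/59 599:156/59 602:156/60 605:157/60 608:156/59 611:156/59 614:155/58 617:155/57 620:148/61 623:132/73 626:113/105 629:150/148 632:179/163 635:175/123 638:163/76 641:157/55 644:156/57
top 55 560:148/57 563:147/58 566:148/58 569:148/58 572:144/57 575:128/56 578:97/53 581:73/56 584:105/59 587:140/60 590:155/59 593:157/59 596:155/60 599:154/60 602:155/60 605:154/58 608:156/59 611:156/59 614:155/58 617:155/58 620:149/62 623:133/73 626:110/99 629:130/124 632:150/122 635:159/92 638:159/66 641:156/56 644:155/58
```

```bash
python3 -m inch '[[[0.087,-0.01,0,0,0,0,-1],[0,0,0.3,0,0,0,-1],[0,0,0.3,0,0,0,-1],[0,0,0.075,0,0,0,-1],[0,0,0,0,0,0,-1]]]'; python3 go.py 605.5 20 63 90.9
```

```text
time_s: 8.9
ee_pos: [606.4, 19.3, 66.1]
tool_rot: [[-1.0, -0.016, -0.0], [-0.016, 1.0, -0.0], [0.0, -0.0, -1.0]]
force: [-0.7, 0.0, -1.9]
opening: 31.7
finger_force: 30.0
at [606.4  19.3  66.1] phi 90.93 tilt [-0. -0.] t 8.9 F [-0.7  0.  -1.9]
rows 1 each [0.011 0.009 0.039]
rz total 0.0002 rows 1 each 0.0002
```

```bash
python3 -m inch '[[[0,0,0.02,0,0,0,-1],[0,0,0,0,0,0,-1]]]' | egrep 'ee_pos|^force'; python3 -m inch '[[[0,0,0.02,0,0,0,-1],[0,0,0,0,0,0,-1]]]'| egrep 'ee_pos|^force'
```

```text
ee_pos: [607.0, 19.2, 65.0]
force: [0.2, 0.5, -1.2]
ee_pos: [606.9, 19.1, 63.1]
force: [-0.7, 0.0, 1.3]
```

```bash
python3 -m inch '[[[0,0,0,0,0,0,0.2],[0,0,0,0,0,0,0.2],[0,0,0,0,0,0,0.2],[0,0,0,0,0,0,0.2],[0,0,0,0,0,0,0.2]]]' | egrep 'ee_pos|^force|open';  python3 -m inch '[[[0,0,-0.3,0,0,0,0.4],[0,0,-0.7,0,0,0,0.4],[0,0,-0.4,0,0,0,0.4]]]' | egrep 'ee_pos|^force|open'; python3 go.py 530 355 130 93.5
```

```text
ee_pos: [606.5, 19.2, 62.6]
force: [-0.1, -0.5, -0.0]
opening: 52.2
ee_pos: [607.5, 19.1, 177.1]
force: [1.6, -0.2, -0.1]
opening: 60.7
at [607.5  19.1 177.1] phi 90.93 tilt [ 0.18 -0.03] t 10.4 F [ 1.6 -0.2 -0.1]
rows 6 each [0.151 0.702 0.097]
rz total -0.0143 rows 1 each -0.0143
```

```bash
python3 -m inch '[[[0.151,0.702,0.05,0,0,0,0.4],[0.151,0.702,0.05,0,0,0,0.4],[0.151,0.702,0.1,0,0,0,0.4],[0.151,0.702,0.15,0,0,0,0.4],[0.151,0.702,0.15,0,0,-0.014,0.4]]]' | egrep 'ee_pos'; python3 -m inch '[[[0.151,0.702,0.08,0,0,0,0.4],[0,0,0,0,0,0,0.4]]]' | egrep 'ee_pos|^force|open'; python3 - <<'E'
from fit import *
for n in('top',):
    c,K,R,t=cam(n); im=c['img'].astype(float)
c,K,R,t=cam('side'); im=c['img'].astype(float); u=proj((530,355,52),K,R,t); x0,y0=(u-11).astype(int); wt=np.clip(im[y0:y0+22,x0:x0+22].min(2)-185,0,None); yy,xx=np.mgrid[y0:y0+22,x0:x0+22]
uv=(wt*xx).sum()/wt.sum(),(wt*yy).sum()/wt.sum(); print('A',uv,onz(uv,52,K,R,t))
u=proj((606.9,19.2,100),K,R,t); x0,y0=(u-11).astype(int); wt=np.clip(im[y0:y0+22,x0:x0+22].min(2)-200,0,None); yy,xx=np.mgrid[y0:y0+22,x0:x0+22]
uv=(wt*xx).sum()/wt.sum(),(wt*yy).sum()/wt.sum(); print('B',uv,onz(uv,100,K,R,t))
E
python3 go.py 530 355 12 93.5
```

```text
ee_pos: [541.1, 300.7, 134.5]
ee_pos: [523.8, 358.1, 127.4]
force: [1.0, -0.8, -0.8]
opening: 61.0
A (np.float64(260.3146913937989), np.float64(319.57577513764124)) [529.15762266 356.07878705  52.        ]
B (np.float64(nan), np.float64(nan)) [nan nan nan]
at [525.7 354.6 128. ] phi 93.55 tilt [-0.01 -0.04] t 11.38 F [-0.6 -0.9  0.7]
rows 2 each [-0.027  0.001  0.725]
rz total 0.0003 rows 1 each 0.0003<stdin>:7: RuntimeWarning: invalid value encountered in scalar divide
```

```bash
python3 -m inch '[[[-0.05,0.01,0.7,0,0,0,0.4],[0,0,0.725,0,0,0,0.4],[0,0,0,0,0,0,-1],[0,0,0,0,0,0,-1],[0,0,0,0,0,0,-1]]]' | egrep 'ee_pos|open'; python3 -m inch '[[[0,0,0,0,0,0,-1],[0,0,0,0,0,0,-1],[0,0,0,0,0,0,-1],[0,0,0,0,0,0,-1]]]'; python3 -m inch '[[[0,0,-0.7,0,0,0,-1],[0,0,-0.7,0,0,0.014,-1],[0,0,-0.6,0,0,0,-1],[0,0,0,0,0,0,-1]]]'; python3 go.py 605.5 -60 180 90.9; python3 - <<'E'
from h import *
c=read_camera('side'); cv2.imwrite('pics/c5.png',cv2.resize(c['img'][190:350,215:335],None,fx=3.7,fy=3.7,interpolation=2))
E
```

```text
ee_pos: [532.7, 355.9, 17.8]
opening: 38.5
time_s: 12.5
ee_pos: [532.1, 355.9, 17.5]
tool_rot: [[-0.998, -0.061, 0.005], [-0.061, 0.998, 0.001], [-0.005, 0.001, -1.0]]
force: [0.6, -1.2, 7.6]
opening: 32.1
finger_force: 29.7
time_s: 13.0
ee_pos: [533.0, 357.1, 180.5]
tool_rot: [[-1.0, -0.017, 0.011], [-0.016, 1.0, 0.005], [-0.011, 0.005, -1.0]]
force: [0.6, -0.1, -1.5]
opening: 32.3
finger_force: 29.7
at [533.  357.1 180.5] phi 90.95 tilt [0.64 0.29] t 13.0 F [ 0.6 -0.1 -1.5]
rows 8 each [-0.102 -0.653 -0.001]
rz total 0.0003 rows 1 each 0.0003
```

View pics/c5.png

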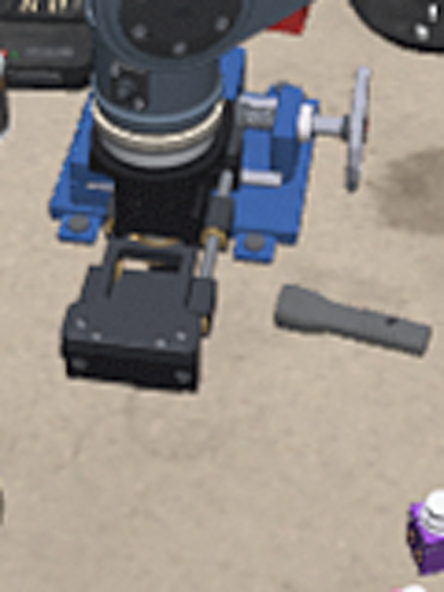

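```bash
python3 -m inch '[[[-0.102,-0.653,0,0,0,0,-1],[-0.102,-0.653,0,0,0,0,-1],[-0.102,-0.653,0,0,0,0,-1],[-0.102,-0.653,0,0,0,0,-1],[-0.102,-0.653,0,0,0,0,-1]]]' | egrep 'ee_pos'; python3 -m inch '[[[-0.102,-0.653,0,0,0,0,-1],[-0.102,-0.653,0,0,0,0,-1],[-0.102,-0.653,0,0,0,0,-1],[0,0,0,0,0,0,-1]]]' | egrep 'ee_pos|^force|open'; python3 go.py 606.5 -60 66 90.9;  python3 - <<'E'
from h import *
c=read_camera('side'); cv2.imwrite('pics/c6.png',cv2.resize(c['img'][150:270,205:325],None,fx=4.5,fy=4.5,interpolation=2))
E
```

```text
ee_pos: [573.7, 93.3, 172.5]
ee_pos: [601.9, -65.2, 172.5]
force: [-0.4, 1.3, -1.3]
opening: 31.8
at [601.9 -65.2 172.5] phi 90.62 tilt [-0.1  -0.02] t 14.18 F [-0.4  1.3 -1.3]
rows 2 each [-0.03   0.033  0.666]
rz total -0.0016 rows 1 each -0.0016
```

View pics/c6.png

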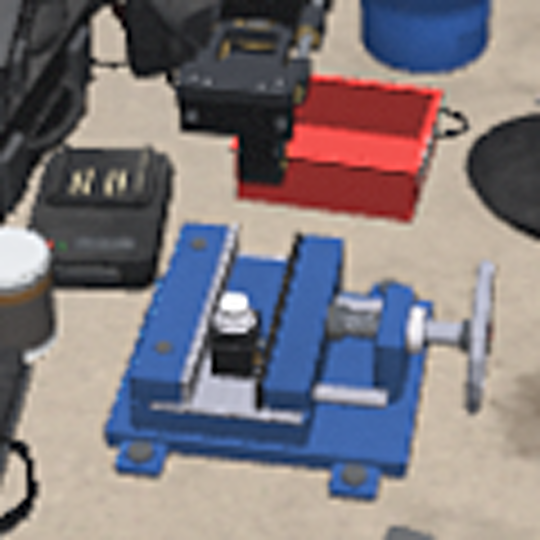

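B (crop 236,345) stands upright between the jaws with clearance on both sides. A goes in next to it.

```bash
python3 -m inch '[[[-0.057,0.065,0.3,0,0,0,-1],[0,0,0.4,0,0,0,-1],[0,0,0.4,0,0,0,-1],[0,0,0.15,0,0,0,-1],[0,0,0,0,0,0,-1]]]' | egrep 'ee_pos|^force'; python3 -m inch '[[[0,0,0.03,0,0,0,-1],[0,0,0,0,0,0,-1]]]' | egrep 'ee_pos|^force'; python3 -m inch '[[[0,0,0.02,0,0,0,-1],[0,0,0,0,0,0,-1]]]'| egrep 'ee_pos|^force'; python3 go.py 606.5 -60 65 90.9
```

```text
ee_pos: [605.5, -54.9, 73.2]
force: [-0.7, -0.0, -0.6]
ee_pos: [607.2, -56.2, 72.8]
force: [-0.0, -1.1, -0.9]
ee_pos: [606.7, -56.3, 70.6]
force: [-0.4, 0.2, -0.5]
at [606.7 -56.3  70.6] phi 90.91 tilt [ 0.03 -0.01] t 15.35 F [-0.4  0.2 -0.5]
rows 1 each [ 0.003 -0.047  0.069]
rz total 0.0001 rows 1 each 0.0001
```

```bash
python3 -m inch '[[[0,-0.03,0.03,0,0,0,-1],[0,0,0,0,0,0,-1]]]' | egrep 'ee_pos|^force'; python3 -m inch '[[[0,0,0.025,0,0,0,-1],[0,0,0,0,0,0,-1]]]'| egrep 'ee_pos|^force'; python3 -m inch '[[[0,0,0.02,0,0,0,-1],[0,0,0,0,0,0,-1]]]'| egrep 'ee_pos|^force'
```

```text
ee_pos: [606.5, -58.8, 67.6]
force: [-0.4, 0.3, -0.7]
ee_pos: [606.6, -58.6, 65.7]
force: [0.9, 0.2, -1.6]
ee_pos: [606.6, -58.6, 65.5]
force: [-1.9, -0.1, 7.1]
```

```bash
python3 -m inch '[[[0,0,0,0,0,0,0.2],[0,0,0,0,0,0,0.2],[0,0,0,0,0,0,0.2],[0,0,0,0,0,0,0.2],[0,0,0,0,0,0,0.2]]]' | egrep 'ee_pos|^force|open';  python3 -m inch '[[[0,0,-0.3,0,0,0,0.2],[0,0,-0.7,0,0,0,0],[0,0,-0.4,0,0,0.055,-0.2],[0,0,0,0,0,0.055,-0.2],[0,0,0,0,0,0.055,-0.2]]]' | egrep 'ee_pos|^force|open'; python3 -m inch '[[[0,0,0,0,0,0.055,-0.2],[0,0,0,0,0,0.055,-0.2],[0,0,0,0,0,0.055,-0.2],[0,0,0,0,0,0.055,-0.2],[0,0,0,0,0,0.055,-0.2]]]' >/dev/null; python3 -m inch '[[[0,0,0,0,0,0.055,-0.2],[0,0,0,0,0,0.005,-0.2],[0,0,0,0,0,0,-0.2]]]'>/dev/null; python3 go.py 437 23 140 0.9; python3 - <<'E'
from h import *
c=read_camera('side'); a=cv2.resize(c['img'][195:260,225:325],None,fx=4,fy=4,interpolation=2);c=read_camera('top'); b=cv2.resize(c['img'][160:250,230:320],None,fx=4,fy=4,interpolation=2)[:260]
cv2.imwrite('pics/c7.png',np.hstack([a,b]))
E
```

```text
ee_pos: [606.6, -58.5, 64.1]
force: [0.5, -0.9, 0.1]
opening: 52.5
ee_pos: [606.8, -58.6, 177.1]
force: [-0.2, -1.1, -0.5]
opening: 35.2
at [606.5 -58.5 176.2] phi 1.05 tilt [-0.01  0.  ] t 18.35 F [ 0.1 -0.5 -0.1]
rows 4 each [ 0.265 -0.525  0.113]
rz total 0.0008 rows 1 each 0.0008
```

View pics/c7.png

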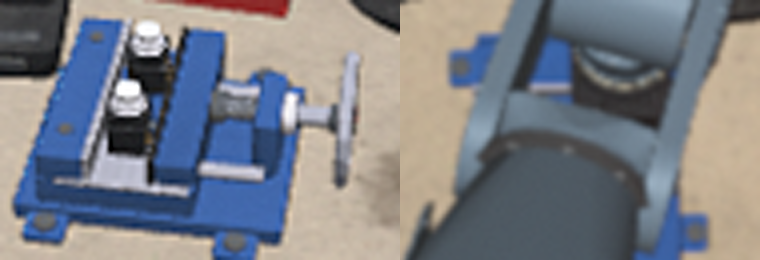

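Both breakers stand in the vise (crop 130,115 and 150,55). Now to the wheel.

```bash
python3 -m inch '[[[0.265,-0.525,0.113,0,0,0,-0.2],[0.265,-0.525,0.113,0,0,0,-0.2],[0.265,-0.525,0.113,0,0,0,-0.2],[0.265,-0.525,0.113,0,0,0,-0.2],[0,0,0,0,0,0,-0.2]]]' | egrep 'ee_pos|^force|open'; python3 go.py 437 23 69 0.9; python3 - <<'E'
from h import *
c,K,R,t=cam('side'); im=cv2.resize(c['img'][165:265,260:360],None,fx=5,fy=5,interpolation=2)
p=np.array(state()['ee_pos'])
for P in [p,(437,23,69+14)]+[(437,-22+50*np.sin(a),62+50*np.cos(a)) for a in np.arange(0,6.3,.3)]:
    u=proj(P,K,R,t); cv2.circle(im,tuple(int(v) for v in ((u-[260,165]+.5)*5)),2,(0,255,255),-1)
cv2.imwrite('pics/c8.png',im)
E
```

```text
ee_pos: [431.8, 25.4, 139.4]
force: [-0.4, -0.7, -0.0]
opening: 35.0
at [431.8  25.4 139.4] phi 1.08 tilt [-0.43  0.09] t 19.07 F [-0.4 -0.7 -0. ]
rows 2 each [-0.017  0.036  0.44 ]
rz total 0.001 rows 1 each 0.001
```

View pics/c8.png

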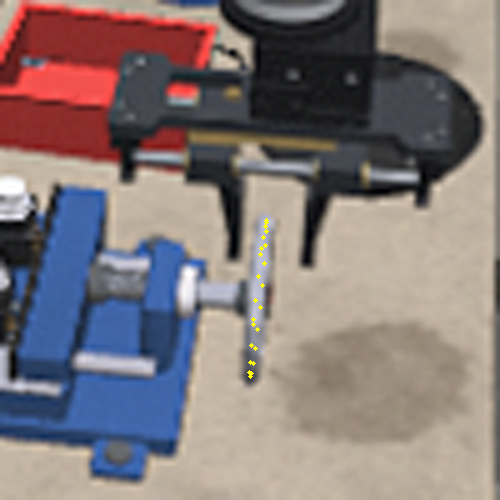

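The rim model overlays the wheel (crop 258,300) and the fingers straddle its plane. Descend, grip, first stroke.

```bash
python3 -m inch '[[[-0.017,0.036,0.1,0,0,0,-0.2],[-0.017,0.036,0.4,0,0,0,-0.2],[0,0,0.38,0,0,0,-0.2],[0,0,0,0,0,0,-0.2]]]' | egrep 'ee_pos|^force|open'; python3 -m inch '[[[0,0,0,0,0,0,-1],[0,0,0,0,0,0,-1],[0,0,0,0,0,0,-1],[0,0,0,0,0,0,-1]]]' | egrep 'ee_pos|^force|open|finger';  python3 -m inch '[[[-0.1725,0,-0.2225,0,0,0,-1],[-0.254,0,-0.1225,0,0,0,-1],[-0.28,0,0,0,0,0,-1],[-0.254,0,0.1225,0,0,0,-1],[-0.1725,0,0.2225,0,0,0,-1]]]' | egrep 'ee_pos|^force|open|finger'; python3 -m inch '[[[0,0,0,0,0,0,-1]]]'| egrep 'ee_pos|^force|open|finger'
```

```text
ee_pos: [443.3, 20.4, 67.8]
force: [0.1, 0.7, 0.4]
opening: 34.4
ee_pos: [438.5, 21.1, 69.9]
force: [-6.7, -5.0, 1.6]
opening: 10.0
finger_force: 29.9
ee_pos: [439.3, -67.1, 70.1]
force: [-2.7, 13.1, 2.0]
opening: 10.3
finger_force: 29.9
ee_pos: [439.4, -67.9, 68.8]
force: [-5.9, 2.2, -2.8]
opening: 9.7
finger_force: 30.0
```

```bash
python3 -m inch '[[[0,0,0,0,0,0,-0.2],[0,0,0,0,0,0,-0.2],[0,0,0,0,0,0,-0.2],[0,0,-0.4,0,0,0,-0.2],[0,0,-0.45,0,0,0,-0.2]]]' | egrep 'ee_pos|^force|open'; python3 -m inch '[[[0.57,0,0,0,0,0,-0.2],[0.57,0,0,0,0,0,-0.2],[0,0,0,0,0,0,-0.2]]]' | egrep 'ee_pos|^force|open|finger'; python3 go.py 438 23 69 0.9
```

```text
ee_pos: [445.4, -70.1, 138.6]
force: [1.0, -0.0, -0.2]
opening: 34.5
ee_pos: [443.3, 23.7, 138.4]
force: [0.1, 0.5, 0.3]
opening: 34.7
finger_force: 0.0
at [443.3  23.7 138.4] phi 1.19 tilt [ 0.12 -0.01] t 21.88 F [0.1 0.5 0.3]
rows 2 each [-0.003 -0.034  0.434]
rz total 0.0016 rows 1 each 0.0016
```

```bash
python3 -m inch '[[[0,-0.05,0.1,0,0,0,-0.2],[0,0,0.4,0,0,0,-0.2],[0,0,0.37,0,0,0,-0.2],[0,0,0,0,0,0,-0.2]]]' | egrep 'ee_pos|^force|open'; python3 -m inch '[[[0,0,0,0,0,0,-1],[0,0,0,0,0,0,-1],[0,0,0,0,0,0,-1],[0,0,0,0,0,0,-1]]]' | egrep 'ee_pos|^force|open|finger';  python3 -m inch '[[[-0.1725,0,-0.2225,0,0,0,-1],[-0.254,0,-0.1225,0,0,0,-1],[-0.28,0,0,0,0,0,-1],[-0.254,0,0.1225,0,0,0,-1],[-0.1725,0,0.2225,0,0,0,-1]]]' | egrep 'ee_pos|^force|open|finger'; python3 -m inch '[[[0,0,0,0,0,0,-1]]]'| egrep 'ee_pos|^force|open|finger'; python3 -m inch '[[[0,0,0,0,0,0,-0.2],[0,0,0,0,0,0,-0.2],[0,0,0,0,0,0,-0.2],[0,0,-0.4,0,0,0,-0.2],[0,0,-0.45,0,0,0,-0.2]]]' | egrep 'ee_pos|^force|open'; python3 -m inch '[[[0.57,0,0,0,0,0,-0.2],[0.57,0,0,0,0,0,-0.2],[0,0,0,0,0,0,-0.2]]]' | egrep 'ee_pos|^force|open|finger'; python3 go.py 438 23 69 0.9
```

```text
ee_pos: [437.8, 20.5, 66.3]
force: [0.2, 0.2, -0.3]
opening: 34.9
ee_pos: [438.6, 21.3, 68.6]
force: [-1.9, -1.5, 3.2]
opening: 10.0
finger_force: 30.0
ee_pos: [439.3, -67.7, 68.4]
force: [2.2, 15.4, 1.9]
opening: 10.0
finger_force: 30.0
ee_pos: [439.4, -68.5, 67.1]
force: [-0.0, 3.4, -4.4]
opening: 10.3
finger_force: 30.0
ee_pos: [440.3, -69.1, 136.7]
force: [0.2, 0.5, -0.9]
opening: 34.7
ee_pos: [438.3, 24.3, 136.5]
force: [-1.0, -0.3, 0.2]
opening: 34.7
finger_force: 0.0
at [438.3  24.3 136.5] phi 1.2 tilt [0.   0.01] t 24.62 F [-1.  -0.3  0.2]
rows 2 each [-0.008 -0.002  0.422]
rz total 0.0017 rows 1 each 0.0017
```

```bash
python3 -m inch '[[[0,0,0.1,0,0,0,-0.2],[0,0,0.4,0,0,0,-0.2],[0,0,0.35,0,0,0,-0.2],[0,0,0,0,0,0,-0.2]]]' | egrep 'ee_pos|^force|open'; python3 -m inch '[[[0,0,0,0,0,0,-1],[0,0,0,0,0,0,-1],[0,0,0,0,0,0,-1],[0,0,0,0,0,0,-1]]]' | egrep 'ee_pos|^force|open|finger';  python3 -m inch '[[[-0.1725,0,-0.2225,0,0,0,-1],[-0.254,0,-0.1225,0,0,0,-1],[0,0,0,0,0,0,-1]]]' | egrep 'ee_pos|^force|open|finger'; python3 -m inch '[[[-0.14,0,-0.01,0,0,0,-1],[0,0,0,0,0,0,-1]]]'| egrep 'ee_pos|^force|open|finger';python3 -m inch '[[[-0.14,0,0.01,0,0,0,-1],[0,0,0,0,0,0,-1]]]'| egrep 'ee_pos|^force|open|finger'
```

```text
ee_pos: [437.9, 20.9, 66.3]
force: [-0.9, 0.4, -0.9]
opening: 34.9
ee_pos: [438.5, 21.9, 68.6]
force: [-2.2, -2.7, 2.8]
opening: 10.1
finger_force: 30.0
ee_pos: [438.9, -12.4, 96.2]
force: [-3.8, -0.0, 6.9]
opening: 10.1
finger_force: 30.0
ee_pos: [439.0, -22.5, 96.9]
force: [-2.1, 1.5, 8.2]
opening: 9.9
finger_force: 30.0
ee_pos: [439.1, -33.5, 95.7]
force: [-2.2, 2.7, 5.1]
opening: 9.9
finger_force: 30.0
```

```bash
python3 -m inch '[[[-0.12,0,0.04,0,0,0,-1],[0,0,0,0,0,0,-1]]]'| egrep 'ee_pos|^force|finger';python3 -m inch '[[[-0.1,0,0.055,0,0,0,-1],[0,0,0,0,0,0,-1]]]'| egrep 'ee_pos|^force|finger';python3 -m inch '[[[-0.06,0,0.045,0,0,0,-1],[0,0,0,0,0,0,-1]]]'| egrep 'ee_pos|^force|finger'
```

```text
ee_pos: [439.2, -43.5, 92.4]
force: [-2.6, 1.7, 3.9]
finger_force: 30.0
ee_pos: [439.3, -51.5, 87.8]
force: [-3.4, 1.1, 2.7]
finger_force: 30.0
ee_pos: [439.3, -55.2, 84.9]
force: [-3.1, 7.9, 10.0]
finger_force: 30.0
```

```bash
python3 -m inch '[[[-0.04,0,0.035,0,0,0,-1],[0,0,0,0,0,0,-1]]]'| egrep 'ee_pos|^force|finger'; python3 -m inch '[[[0,0,0,0,0,0,-0.2],[0,0,0,0,0,0,-0.2],[0,0,0,0,0,0,-0.2],[0,0,-0.4,0,0,0,-0.2],[0,0,-0.6,0,0,0,-0.2]]]' | egrep 'ee_pos|^force|open'; python3 go.py 612 20 150 90.9; python3 - <<'E'
from h import *
c,K,R,t=cam('side'); cv2.imwrite('pics/c9.png',cv2.resize(c['img'][190:260,225:325],None,fx=6,fy=6,interpolation=2))
im=c['img'].astype(float)
for P in((612,20,100),(612,-60,100)):
    u=proj(P,K,R,t); x0,y0=(u-11).astype(int); wt=np.clip(im[y0:y0+22,x0:x0+22].min(2)-190,0,None); yy,xx=np.mgrid[y0:y0+22,x0:x0+22]; m=np.hypot(xx-u[0],yy-u[1])<7; wt=wt*m
    uv=(wt*xx).sum()/wt.sum(),(wt*yy).sum()/wt.sum(); print(P,u,uv,onz(uv,100,K,R,t)[:2])
E
```

```text
ee_pos: [439.3, -56.9, 83.4]
force: [-2.4, 15.4, 25.3]
finger_force: 30.0
ee_pos: [439.8, -60.3, 161.2]
force: [-0.3, -0.6, 0.3]
opening: 34.3
at [439.8 -60.3 161.2] phi 0.89 tilt [-0.19  0.06] t 28.12 F [-0.3 -0.6  0.3]
rows 4 each [0.243 0.542 0.034]
rz total 0.5 rows 9 each 0.0556
(612, 20, 100) [254.39644644 217.46438383] (np.float64(254.77490039840637), np.float64(217.65803452855246)) [610.65453574  20.73654471]
(612, -60, 100) [259.36078645 202.13151952] (np.float64(259.1163141993958), np.float64(202.06646525679758)) [612.8507962  -60.21251274]
```

View pics/c9.png

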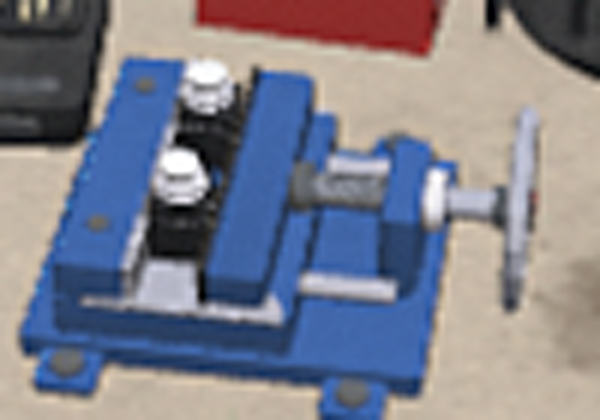

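The picture shows both breakers (crop 182,185 and 208,90) clamped between the jaws. The wheel is at its stop: the force rose to 30 N at about 359°. Now press.

```bash
python3 -m inch '[[[0.25,0.54,0.1,0,0,0,-1],[0.25,0.54,0.1,0,0,0,-1],[0.25,0.54,0.1,0,0,0,-1],[0.25,0.54,0.1,0,0,0,-1],[0,0,0,0,0,0,-1]]]' | egrep 'ee_pos|^force'; python3 -m inch '[[[0,0,0,0,0,0,-1],[0,0,0,0,0,0,-1]]]'| egrep 'ee_pos|^force|open'; python3 go.py 611.5 20.5 108 0.9
```

```text
ee_pos: [615.0, 23.5, 128.4]
force: [-0.3, -0.9, -1.4]
ee_pos: [610.6, 22.0, 129.6]
force: [-0.7, 0.6, -0.0]
opening: 0.5
at [610.6  22.  129.6] phi 0.87 tilt [-0.08 -0.  ] t 29.05 F [-0.7  0.6 -0. ]
rows 1 each [-0.019  0.012  0.269]
rz total -0.0002 rows 1 each -0.0002
```

```bash
g(){ egrep 'ee_pos|^force'|cut -c1-60|tr '\n' ' ';echo; }
python3 -m inch '[[[-0.019,0.012,0.25,0,0,0,-1],[0,0,0,0,0,0,-1],[0,0,0,0,0,0,-1]]]'|g
python3 -m inch '[[[0,0,0.025,0,0,0,-1],[0,0,0,0,0,0,-1]]]'|g
python3 -m inch '[[[0,0,0.02,0,0,0,-1],[0,0,0,0,0,0,-1]]]'|g
python3 -m inch '[[[0,0,0.02,0,0,0,-1],[0,0,0,0,0,0,-1]]]'|g
python3 -m inch '[[[0,0,0.015,0,0,0,-1],[0,0,0,0,0,0,-1]]]'|g
```

```text
ee_pos: [612.7, 20.7, 110.3] force: [0.1, -0.6, -0.2] 
ee_pos: [613.0, 21.1, 108.0] force: [-0.5, -1.6, 0.4] 
ee_pos: [612.8, 21.2, 106.0] force: [0.5, -0.0, -0.6] 
ee_pos: [613.0, 21.1, 104.5] force: [0.3, 0.2, 1.7] 
ee_pos: [613.0, 21.2, 103.3] force: [-0.5, 1.2, 1.6]
```

```bash
g(){ egrep 'ee_pos|^force'|cut -c1-60|tr '\n' ' ';echo; }
python3 -m inch '[[[0,0,0.015,0,0,0,-1],[0,0,0,0,0,0,-1]]]'|g
python3 -m inch '[[[0,0,0.012,0,0,0,-1],[0,0,0,0,0,0,-1]]]'|g
python3 -m inch '[[[0,0,0.012,0,0,0,-1],[0,0,0,0,0,0,-1]]]'|g
python3 -m inch '[[[0,0,0.012,0,0,0,-1],[0,0,0,0,0,0,-1]]]'|g
```

```text
ee_pos: [613.0, 21.1, 102.1] force: [1.0, 0.3, 2.0] 
ee_pos: [613.0, 21.1, 101.1] force: [0.2, 1.3, 1.2] 
ee_pos: [612.9, 21.1, 100.1] force: [-0.0, 0.3, 2.5] 
ee_pos: [613.0, 21.1, 99.4] force: [1.0, 0.4, 3.4]
```

```bash
g(){ egrep 'ee_pos|^force'|cut -c1-60|tr '\n' ' ';echo; }
python3 -m inch '[[[0,0,0.012,0,0,0,-1],[0,0,0,0,0,0,-1]]]'|g
python3 -m inch '[[[0,0,0.01,0,0,0,-1],[0,0,0,0,0,0,-1]]]'|g
python3 -m inch '[[[0,0,-0.044,0,0,0,-1],[0,0,0,0,0,0,-1]]]'|g
python3 -m inch '[[[0,0,0,0,0,0,-1],[0,0,0,0,0,0,-1]]]'|g
python3 -m inch '[[[0,0,0,0,0,0,-1]]]'|g
python3 -m inch '[[[0,0,-0.25,0,0,0,-1],[-0.5,0,0,0,0,0,-1],[-0.52,0,0,0,0,0,-1],[0,0,0,0,0,0,-1],[0,0,0,0,0,0,-1]]]'|g;python3 go.py 612.5 -60.2 110 0.9
```

```text
ee_pos: [613.0, 21.1, 99.3] force: [-1.6, 0.4, 8.4] 
ee_pos: [613.0, 21.1, 99.2] force: [-2.3, 1.1, 11.6] 
ee_pos: [613.0, 21.1, 101.0] force: [1.3, 1.3, 3.1] 
ee_pos: [613.0, 21.1, 100.7] force: [0.8, 0.7, 2.1] 
ee_pos: [613.0, 21.1, 100.8] force: [0.2, 1.2, 2.1] 
ee_pos: [613.3, -60.2, 120.3] force: [-0.3, 0.6, 0.6] 
at [613.3 -60.2 120.3] phi 0.89 tilt [-0.12  0.05] t 33.17 F [-0.3  0.6  0.6]
rows 1 each [ 0.    -0.009  0.129]
rz total -0.0001 rows 1 each -0.0001
```

B, at y=+20, bottomed softly at 2 N and kept pushing back, so it is dead. Now A.

```bash
g(){ egrep 'ee_pos|^force'|cut -c1-60|tr '\n' ' ';echo; }
python3 -m inch '[[[0,-0.009,0.15,0,0,0,-1],[0,0,0,0,0,0,-1],[0,0,0,0,0,0,-1]]]'|g
python3 -m inch '[[[0,0,0.025,0,0,0,-1],[0,0,0,0,0,0,-1]]]'|g
python3 -m inch '[[[0,0,0.02,0,0,0,-1],[0,0,0,0,0,0,-1]]]'|g
python3 -m inch '[[[0,0,0.015,0,0,0,-1],[0,0,0,0,0,0,-1]]]'|g
python3 -m inch '[[[0,0,0.015,0,0,0,-1],[0,0,0,0,0,0,-1]]]'|g
python3 -m inch '[[[0,0,0.015,0,0,0,-1],[0,0,0,0,0,0,-1]]]'|g
```

```text
ee_pos: [613.2, -59.8, 108.6] force: [0.8, -0.4, -0.6] 
ee_pos: [613.4, -60.4, 106.9] force: [-0.4, 0.3, 0.0] 
ee_pos: [613.6, -60.6, 105.5] force: [-0.5, -0.1, 0.3] 
ee_pos: [613.6, -60.5, 104.6] force: [-0.4, -0.8, 2.7] 
ee_pos: [613.7, -60.6, 103.6] force: [-0.4, 0.5, 5.8] 
ee_pos: [613.6, -60.6, 102.1] force: [-0.7, -0.2, 4.6]
```

```bash
g(){ egrep 'ee_pos|^force'|cut -c1-60|tr '\n' ' ';echo; }
python3 -m inch '[[[0,0,0.015,0,0,0,-1],[0,0,0,0,0,0,-1]]]'|g
python3 -m inch '[[[0,0,0.015,0,0,0,-1],[0,0,0,0,0,0,-1]]]'|g
python3 -m inch '[[[0,0,0.015,0,0,0,-1],[0,0,0,0,0,0,-1]]]'|g
python3 -m inch '[[[0,0,0.01,0,0,0,-1],[0,0,0,0,0,0,-1]]]'|g
python3 -m inch '[[[0,0,-0.04,0,0,0,-1],[0,0,0,0,0,0,-1]]]'|g
python3 -m inch '[[[0,0,0,0,0,0,-1],[0,0,0,0,0,0,-1]]]'|g
```

```text
ee_pos: [613.0, -60.4, 99.8] force: [0.9, 0.2, -0.4] 
ee_pos: [613.1, -60.4, 99.4] force: [-1.0, -0.4, 3.7] 
ee_pos: [613.2, -60.4, 99.2] force: [-3.0, 0.5, 8.9] 
ee_pos: [613.2, -60.4, 99.1] force: [-4.5, 1.6, 9.8] 
ee_pos: [613.6, -60.5, 100.4] force: [0.2, -0.5, -0.0] 
ee_pos: [613.3, -60.4, 100.0] force: [0.1, 0.1, -0.4]
```

A rose to 5.8 N, snapped over and stayed in (no push-back at 100), so it is sound. Now I'll wind the wheel back.

```bash
g(){ egrep 'ee_pos|^force|open|finger'|cut -c1-60|tr '\n' ' ';echo; }
python3 -m inch '[[[0,0,-0.6,0,0,0,-0.2],[-0.01,-0.55,0,0,0,0,-0.2],[-0.01,-0.55,0,0,0,0,-0.2],[-0.01,-0.55,0,0,0,0,-0.2],[-0.01,-0.54,0,0,0,0,-0.2]]]'|g; python3 -m inch '[[[0,0,0,0,0,0,-0.2],[0,0,0,0,0,0,-0.2]]]'|g;python3 go.py 438.5 -67 69 0.9
```

```text
ee_pos: [437.0, -66.5, 148.5] force: [0.4, 0.3, -0.0] opening: 33.6 finger_force: 0.0 
ee_pos: [439.5, -67.0, 148.8] force: [0.3, -0.0, -0.1] opening: 34.9 finger_force: 0.0 
at [439.5 -67.  148.8] phi 0.9 tilt [ 0.12 -0.05] t 37.17 F [ 0.3 -0.  -0.1]
rows 2 each [ 0.001 -0.008  0.499]
rz total 0.0 rows 1 each 0.0
```

```bash
g(){ egrep 'ee_pos|^force|open|finger'|cut -c1-60|tr '\n' ' ';echo; }
python3 -m inch '[[[0,-0.01,0.3,0,0,0,-0.2],[0,0,0.4,0,0,0,-0.2],[0,0,0.28,0,0,0,-0.2],[0,0,0,0,0,0,-0.2]]]'|g
python3 -m inch '[[[0,0,0,0,0,0,-1],[0,0,0,0,0,0,-1],[0,0,0,0,0,0,-1],[0,0,0,0,0,0,-1]]]'|g
python3 -m inch '[[[0.1725,0,-0.2225,0,0,0,-1],[0.254,0,-0.1225,0,0,0,-1],[0.28,0,0,0,0,0,-1],[0.254,0,0.1225,0,0,0,-1],[0.1725,0,0.2225,0,0,0,-1]]]'|g
python3 -m inch '[[[0,0,0,0,0,0,-0.2],[0,0,0,0,0,0,-0.2],[0,0,0,0,0,0,-0.2],[0,0,-0.4,0,0,0,-0.2],[0,0,-0.45,0,0,0,-0.2]]]'|g
python3 -m inch '[[[-0.56,0,0,0,0,0,-0.2],[-0.56,0,0,0,0,0,-0.2],[0,0,0,0,0,0,-0.2]]]'|g;python3 go.py 438.5 -67 69 0.9
```

```text
ee_pos: [438.2, -66.5, 68.8] force: [-0.6, 0.5, -0.2] opening: 34.9 finger_force: 0.0 
ee_pos: [439.4, -66.8, 70.9] force: [3.3, 2.6, 2.4] opening: 10.1 finger_force: 30.0 
ee_pos: [438.6, 22.9, 71.3] force: [0.2, -14.2, 2.3] opening: 10.2 finger_force: 30.0 
ee_pos: [435.0, 24.1, 138.6] force: [0.5, -0.2, 0.7] opening: 34.2 finger_force: 0.0 
ee_pos: [438.1, -68.2, 138.7] force: [-1.5, -0.1, 1.1] opening: 34.8 finger_force: 0.0 
at [438.1 -68.2 138.7] phi 0.65 tilt [ 0.1  -0.06] t 39.8 F [-1.5 -0.1  1.1]
rows 2 each [0.008 0.002 0.435]
rz total -0.0014 rows 1 each -0.0014
```

```bash
g(){ egrep 'ee_pos|^force|open|finger'|cut -c1-60|tr '\n' ' ';echo; }
python3 -m inch '[[[0.01,0,0.2,0,0,0,-0.2],[0,0,0.4,0,0,0,-0.2],[0,0,0.25,0,0,0,-0.2],[0,0,0,0,0,0,-0.2]]]'|g
python3 -m inch '[[[0,0,0,0,0,0,-1],[0,0,0,0,0,0,-1],[0,0,0,0,0,0,-1],[0,0,0,0,0,0,-1]]]'|g
python3 -m inch '[[[0.1725,0,-0.2225,0,0,0,-1],[0.254,0,-0.1225,0,0,0,-1],[0.28,0,0,0,0,0,-1],[0.254,0,0.1225,0,0,0,-1],[0.1725,0,0.2225,0,0,0,-1]]]'|g
python3 -m inch '[[[0,0,0,0,0,0,-0.2],[0,0,0,0,0,0,-0.2],[0,0,0,0,0,0,-0.2],[0,0,-0.6,0,0,0,-0.2],[0,0,-0.7,0,0,0,-0.2]]]'|g
python3 -m inch '[[[0,0,0,0,0,-0.055,0.4],[0,0,0,0,0,-0.055,0.4],[0,0,0,0,0,-0.055,0.4],[0,0,0,0,0,-0.055,0.4],[0,0,0,0,0,-0.055,0.4]]]'|g
python3 -m inch '[[[0,0,0,0,0,-0.055,0.4],[0,0,0,0,0,-0.055,0.4],[0,0,0,0,0,-0.055,0.4],[0,0,0,0,0,-0.055,0.4],[0,0,0,0,0,-0.006,0.4]]]'|g
python3 go.py 612 -60 180 90.9
python3 - <<'E'
from h import *
c,K,R,t=cam('side'); cv2.imwrite('pics/c10.png',cv2.resize(c['img'][190:260,225:325],None,fx=6,fy=6,interpolation=2))
for n in('side','top'):
    c,K,R,t=cam(n)
    for l,z in(('breaker_1_top',102),('parts_tray',0),('scrap_bin',0)):
        print(n,l,[(round(d['conf'],2),np.round(onz(d['position'],z,K,R,t)[:2]).tolist()) for d in nets.pinpoint(n,l) if d['conf']>.3])
E
```

```text
ee_pos: [435.8, -63.5, 69.2] force: [0.6, -0.1, 0.3] opening: 34.6 finger_force: 0.0 
ee_pos: [439.4, -64.9, 70.9] force: [4.2, 2.8, 0.6] opening: 10.2 finger_force: 30.0 
ee_pos: [438.6, 24.5, 71.0] force: [0.6, -13.6, 2.4] opening: 10.6 finger_force: 30.0 
ee_pos: [434.7, 25.9, 174.5] force: [1.3, -0.2, -0.0] opening: 34.3 finger_force: 0.0 
ee_pos: [435.3, 25.9, 174.3] force: [0.8, 0.2, 0.8] opening: 60.0 finger_force: 0.0 
ee_pos: [435.5, 25.9, 174.3] force: [1.2, 0.5, 0.4] opening: 60.8 finger_force: 0.0 
at [435.5  25.9 174.3] phi 91.02 tilt [-0.03  0.01] t 43.3 F [1.2 0.5 0.4]
rows 4 each [-0.547 -0.278 -0.018]
rz total 0.0007 rows 1 each 0.0007
side breaker_1_top [(0.56, [593.0, 70.0]), (0.4, [604.0, -37.0])]
side parts_tray [(0.75, [396.0, -309.0])]
side scrap_bin [(0.88, [574.0, -301.0])]
top breaker_1_top [(0.53, [605.0, -56.0])]
top parts_tray [(0.87, [382.0, -285.0])]
top scrap_bin [(0.46, [625.0, -64.0])]
```

View pics/c10.png

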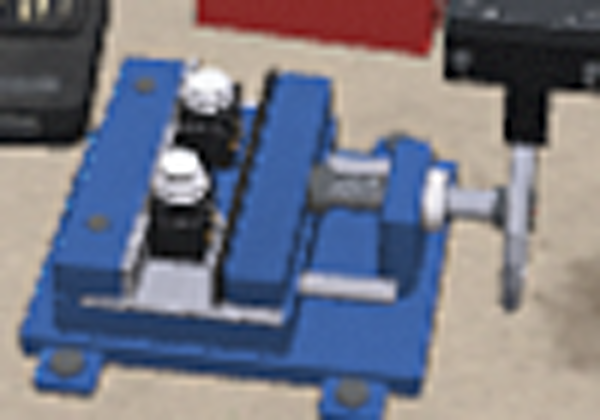

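The vise is open. Both breakers (crop 182,190 and 208,100) rest against the far jaw. Picking A for the tray first.

```bash
g(){ egrep 'ee_pos|^force|open|finger'|cut -c1-60|tr '\n' ' ';echo; }
python3 -m inch '[[[-0.547,-0.278,0,0,0,0,0.4],[-0.547,-0.278,0,0,0,0,0.4],[-0.547,-0.278,0,0,0,0,0.4],[-0.547,-0.278,0,0,0,0,0.4],[0,0,0,0,0,0,0.4]]]'|g; python3 -m inch '[[[0,0,0,0,0,0,0.4]]]'|g;python3 go.py 611 -60 64 90.9
```

```text
ee_pos: [616.3, -61.8, 173.9] force: [-0.3, 0.4, -0.9] opening: 61.0 finger_force: 0.0 
ee_pos: [611.5, -59.2, 173.4] force: [-0.5, 0.1, -0.6] opening: 61.0 finger_force: 0.0 
at [611.5 -59.2 173.4] phi 91.08 tilt [-0.15  0.05] t 44.5 F [-0.5  0.1 -0.6]
rows 2 each [ 0.002 -0.006  0.684]
rz total 0.001 rows 1 each 0.001
```

```bash
g(){ egrep 'ee_pos|^force|open|finger'|cut -c1-60|tr '\n' ' ';echo; }
python3 -m inch '[[[0,-0.01,0.5,0,0,0,0.4],[0,0,0.5,0,0,0,0.4],[0,0,0.36,0,0,0,0.4],[0,0,0,0,0,0,0.4]]]'|g
python3 -m inch '[[[0,0,0,0,0,0,-1],[0,0,0,0,0,0,-1],[0,0,0,0,0,0,-1],[0,0,0,0,0,0,-1],[0,0,0,0,0,0,-1]]]'|g
python3 -m inch '[[[0,0,0,0,0,0,-1],[0,0,0,0,0,0,-1]]]'|g
python3 -m inch '[[[0,0,-0.3,0,0,0,-1],[0,0,-0.7,0,0,0,-1],[0,0,-0.3,0,0,0,-1],[0,0,0,0,0,0,-1]]]'|g
python3 go.py 383 -292 110 90.9
```

```text
ee_pos: [609.3, -59.0, 63.3] force: [0.5, 0.0, 0.1] opening: 60.7 finger_force: 0.0 
ee_pos: [613.2, -60.4, 66.3] force: [-1.4, 0.9, 6.0] opening: 31.9 finger_force: 30.0 
ee_pos: [613.1, -60.4, 66.2] force: [-0.5, 0.2, 6.1] opening: 31.9 finger_force: 30.0 
ee_pos: [614.1, -60.9, 171.2] force: [0.1, -0.2, -1.5] opening: 32.0 finger_force: 30.0 
at [614.1 -60.9 171.2] phi 91.11 tilt [ 0.26 -0.08] t 46.38 F [ 0.1 -0.2 -1.5]
rows 6 each [ 0.491 -0.472  0.126]
rz total 0.0011 rows 1 each 0.0011
```

```bash
g(){ egrep 'ee_pos|^force|open|finger'|cut -c1-60|tr '\n' ' ';echo; }
python3 -m inch '[[[0.491,-0.472,0,0,0,0,-1],[0.491,-0.472,0,0,0,0,-1],[0.491,-0.472,0,0,0,0,-1]]]'|g
python3 - <<'E'
from h import *
for n in('side','top'):
    c,K,R,t=cam(n)
    for l,z in(('parts_tray',20),('scrap_bin',30)):
        L=[d for d in nets.regions_of(n,l) if d['conf']>.4]
        for d in L:
            e=cv2.fitEllipse(max(cv2.findContours(d['mask'].astype(np.uint8),0,1)[0],key=len)); print(n,l,round(d['conf'],2),np.round(e[0]),np.round(e[1]),np.round(onz(e[0],z,K,R,t)[:2]))
E
python3 go.py 383 -292 130 90.9
```

```text
ee_pos: [494.8, -176.2, 167.3] force: [0.3, -0.3, -0.3] opening: 31.7 finger_force: 30.0 
side parts_tray 0.84 [332. 189.] [29. 47.] [ 380. -288.]
side scrap_bin 0.66 [279. 182.] [32. 47.] [ 583. -284.]
top parts_tray 0.88 [358. 259.] [36. 54.] [ 371. -313.]
top scrap_bin 0.9 [357. 193.] [34. 52.] [ 599. -313.]
top scrap_bin 0.73 [272. 199.] [60. 77.] [579. -17.]
at [ 497.3 -175.4  168.4] phi 91.11 tilt [-0.06  0.06] t 47.05 F [-1.1  0.2 -0.6]
rows 3 each [ 0.485 -0.477  0.16 ]
rz total 0.0012 rows 1 each 0.0012
```

```bash
g(){ egrep 'ee_pos|^force|open|finger'|cut -c1-60|tr '\n' ' ';echo; }
python3 -m inch '[[[0.485,-0.477,0.16,0,0,0,-1],[0.485,-0.477,0.16,0,0,0,-1],[0.485,-0.477,0.16,0,0,0,-1],[0,0,0,0,0,0,-1],[0,0,0.3,0,0,0,-1]]]'|g
python3 -m inch '[[[0,0,0.5,0,0,0,-1],[0,0,0.4,0,0,0,-1],[0,0,0,0,0,0,-1],[0,0,0,0,0,0,-1]]]'|g
python3 go.py 383 -292 22 90.9
```

```text
ee_pos: [384.9, -293.6, 107.6] force: [-0.5, -0.1, -1.0] opening: 32.2 finger_force: 30.0 
ee_pos: [384.2, -292.4, 35.5] force: [0.0, 0.4, -0.6] opening: 31.6 finger_force: 30.0 
at [ 384.2 -292.4   35.5] phi 91.21 tilt [ 0.05 -0.05] t 48.17 F [ 0.   0.4 -0.6]
rows 1 each [0.015 0.005 0.169]
rz total 0.0017 rows 1 each 0.0017
```

```bash
g(){ egrep 'ee_pos|^force|open|finger'|cut -c1-60|tr '\n' ' ';echo; }
python3 -m inch '[[[0,0,0.1,0,0,0,-1],[0,0,0,0,0,0,-1]]]'|g
python3 -m inch '[[[0,0,0.03,0,0,0,-1],[0,0,0,0,0,0,-1]]]'|g
python3 -m inch '[[[0,0,0.02,0,0,0,-1],[0,0,0,0,0,0,-1]]]'|g
python3 -m inch '[[[0,0,0.02,0,0,0,-1],[0,0,0,0,0,0,-1]]]'|g
```

```text
ee_pos: [383.2, -292.7, 27.4] force: [0.1, 0.3, -1.2] opening: 31.6 finger_force: 30.0 
ee_pos: [382.9, -292.7, 24.7] force: [-0.1, 0.0, -0.2] opening: 31.6 finger_force: 30.0 
ee_pos: [382.9, -292.6, 22.9] force: [0.6, -0.2, -0.6] opening: 32.0 finger_force: 30.0 
ee_pos: [382.9, -292.7, 22.5] force: [-2.9, 0.5, 9.7] opening: 31.5 finger_force: 30.0
```

Touched down at 22.5 as expected. Release, lift and go back for B.

```bash
g(){ egrep 'ee_pos|^force|open|finger'|cut -c1-60|tr '\n' ' ';echo; }
python3 -m inch '[[[0,0,0,0,0,0,0.2],[0,0,0,0,0,0,0.2],[0,0,0,0,0,0,0.2],[0,0,0,0,0,0,0.2],[0,0,0,0,0,0,0.2]]]'|g
python3 -m inch '[[[0,0,-0.4,0,0,0,0.2],[0,0,-0.7,0,0,0,0.2],[0,0,-0.7,0,0,0,0.4],[0,0,0,0,0,0,0.4]]]'|g
python3 go.py 611 20.5 175 90.9
```

```text
ee_pos: [382.9, -292.6, 21.2] force: [-0.3, -0.7, 0.1] opening: 51.9 finger_force: 0.0 
ee_pos: [385.0, -295.0, 169.3] force: [-0.7, 0.1, 0.1] opening: 59.6 finger_force: 0.0 
at [ 385.  -295.   169.3] phi 91.12 tilt [ 0.37 -0.46] t 50.3 F [-0.7  0.1  0.1]
rows 7 each [-0.415  0.555 -0.012]
rz total 0.0012 rows 1 each 0.0012
```

```bash
g(){ egrep 'ee_pos|^force|open|finger'|cut -c1-60|tr '\n' ' ';echo; }
python3 -m inch '[[[-0.415,0.555,-0.01,0,0,0,0.4],[-0.415,0.555,-0.01,0,0,0,0.4],[-0.415,0.555,-0.01,0,0,0,0.4],[-0.415,0.555,-0.01,0,0,0,0.4],[-0.415,0.555,-0.01,0,0,0,0.4]]]'|g
python3 -m inch '[[[-0.415,0.555,-0.01,0,0,0,0.4],[-0.415,0.555,-0.01,0,0,0,0.4],[0,0,0,0,0,0,0.4],[0,0,0,0,0,0,0.4]]]'|g
python3 go.py 611 20.5 64 90.9
python3 - <<'E'
from h import *
c,K,R,t=cam('side'); im=c['img']
cv2.imwrite('pics/c11.png',cv2.resize(im[150:270,225:375],None,fx=4.8,fy=4.8,interpolation=2))
E
```

```text
ee_pos: [544.6, -65.7, 167.8] force: [0.6, -1.0, -1.0] opening: 61.2 finger_force: 0.0 
ee_pos: [607.9, 22.7, 169.3] force: [-0.1, -0.3, -0.2] opening: 61.0 finger_force: 0.0 
at [607.9  22.7 169.3] phi 91.15 tilt [-0.21  0.  ] t 51.42 F [-0.1 -0.3 -0.2]
rows 2 each [-0.021 -0.014  0.658]
rz total 0.0014 rows 1 each 0.0014
```

View pics/c11.png

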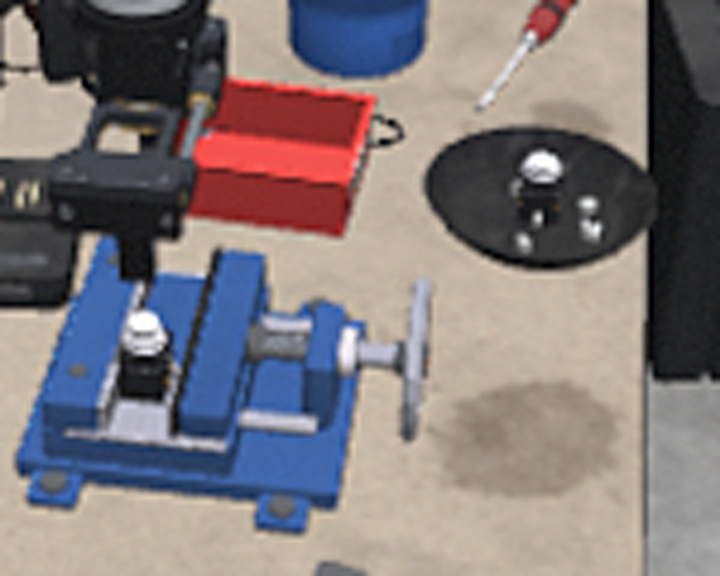

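A stands in the tray with its button in (crop 540,190). B is still in the vise (145,360).

```bash
g(){ egrep 'ee_pos|^force|open|finger'|cut -c1-60|tr '\n' ' ';echo; }
python3 -m inch '[[[-0.04,-0.028,0.4,0,0,0,0.4],[0,0,0.5,0,0,0,0.4],[0,0,0.41,0,0,0,0.4],[0,0,0,0,0,0,0.4]]]'|g
python3 -m inch '[[[0,0,0,0,0,0,-1],[0,0,0,0,0,0,-1],[0,0,0,0,0,0,-1],[0,0,0,0,0,0,-1],[0,0,0,0,0,0,-1]]]'|g
python3 -m inch '[[[0,0,0,0,0,0,-1],[0,0,0,0,0,0,-1]]]'|g
python3 -m inch '[[[0,0,-0.3,0,0,0,-1],[0,0,-0.7,0,0,0,-1],[0,0,-0.3,0,0,0,-1],[0,0,0,0,0,0,-1]]]'|g
python3 go.py 581 -296 150 90.9
```

```text
ee_pos: [609.3, 19.1, 63.5] force: [0.1, 0.5, 0.1] opening: 60.5 finger_force: 0.0 
ee_pos: [613.2, 20.3, 67.2] force: [-0.9, -0.7, 5.9] opening: 31.7 finger_force: 30.0 
ee_pos: [613.1, 20.3, 67.2] force: [-1.8, -0.6, 5.4] opening: 31.9 finger_force: 30.0 
ee_pos: [613.8, 20.4, 172.0] force: [-0.7, 0.5, -0.9] opening: 31.8 finger_force: 30.0 
at [613.8  20.4 172. ] phi 91.11 tilt [ 0.26 -0.03] t 53.35 F [-0.7  0.5 -0.9]
rows 6 each [ 0.081 -0.658  0.046]
rz total 0.0012 rows 1 each 0.0012
```

```bash
g(){ egrep 'ee_pos|^force|open|finger'|cut -c1-60|tr '\n' ' ';echo; }
python3 -m inch '[[[0.081,-0.658,0,0,0,0,-1],[0.081,-0.658,0,0,0,0,-1],[0.081,-0.658,0,0,0,0,-1]]]'|g
python3 - <<'E'
from h import *
c,K,R,t=cam('side')
for l in('scrap_bin','parts_tray'): print(l,[(round(d['conf'],2),np.round(onz(d['position'],0,K,R,t)[:2]).tolist()) for d in nets.pinpoint('side',l) if d['conf']>.3])
E
python3 -m inch '[[[0.081,-0.658,0,0,0,0,-1],[0.081,-0.658,0,0,0,0,-1],[0.081,-0.658,0,0,0,0,-1],[0,0,0,0,0,0,-1],[0,0,0,0,0,0,-1]]]'|g
python3 go.py 581 -296 24 90.9
python3 - <<'E'
from h import *
c,K,R,t=cam('side'); cv2.imwrite('pics/c12.png',cv2.resize(c['img'][140:260,225:375],None,fx=4.8,fy=4.8,interpolation=2))
E
```

```text
ee_pos: [594.7, -138.5, 167.7] force: [-0.1, -0.2, -0.6] opening: 31.9 finger_force: 30.0 
scrap_bin [(0.78, [581.0, -297.0])]
parts_tray [(0.71, [374.0, -283.0])]
ee_pos: [579.1, -294.1, 168.5] force: [0.3, 0.6, -1.4] opening: 31.5 finger_force: 30.0 
at [ 579.1 -294.1  168.5] phi 91.12 tilt [-0.15  0.18] t 54.5 F [ 0.3  0.6 -1.4]
rows 3 each [-0.009 -0.01   0.602]
rz total 0.0012 rows 1 each 0.0012
```

View pics/c12.png

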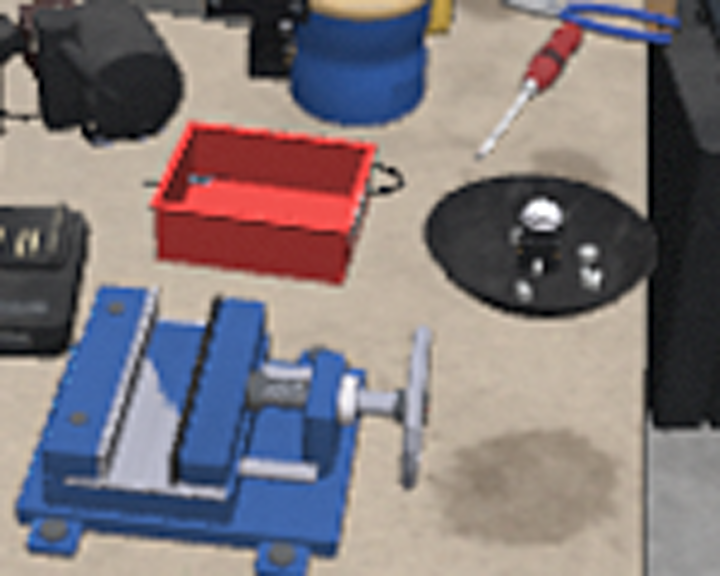

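The bin (crop 265,200) and tray are in place and A is still standing in the tray. Lowering B into the bin.

```bash
g(){ egrep 'ee_pos|^force|open|finger'|cut -c1-60|tr '\n' ' ';echo; }
python3 -m inch '[[[-0.02,-0.02,0.5,0,0,0,-1],[0,0,0.6,0,0,0,-1],[0,0,0.5,0,0,0,-1],[0,0,0.1,0,0,0,-1],[0,0,0,0,0,0,-1]]]'|g
python3 -m inch '[[[0,0,0.04,0,0,0,-1],[0,0,0,0,0,0,-1]]]'|g
python3 -m inch '[[[0,0,0.03,0,0,0,-1],[0,0,0,0,0,0,-1]]]'|g
```

```text
ee_pos: [581.9, -296.6, 34.3] force: [-0.2, -0.2, -0.2] opening: 31.7 finger_force: 30.0 
ee_pos: [582.2, -298.1, 32.5] force: [-0.5, -0.6, 0.3] opening: 31.6 finger_force: 30.0 
ee_pos: [581.4, -297.8, 28.8] force: [0.1, -0.2, -0.8] opening: 31.8 finger_force: 30.0
```

```bash
g(){ egrep 'ee_pos|^force|open|finger'|cut -c1-60|tr '\n' ' ';echo; }
python3 -m inch '[[[0,0,0.05,0,0,0,-1],[0,0,0,0,0,0,-1]]]'|g
python3 -m inch '[[[0,0,0.02,0,0,0,-1],[0,0,0,0,0,0,-1]]]'|g
python3 -m inch '[[[0,0,0,0,0,0,0.2],[0,0,0,0,0,0,0.2],[0,0,0,0,0,0,0.2],[0,0,0,0,0,0,0.2],[0,0,0,0,0,0,0.2]]]'|g
python3 -m inch '[[[0,0,-0.4,0,0,0,0.2],[0,0,-0.7,0,0,0,0.2],[0,0,-0.7,0,0,0,0.2],[0,0.7,0,0,0,0,0.2],[0,0.7,0,0,0,0,0.2]]]'|g
python3 -m inch '[[[0,0.7,0,0,0,0,0.2],[0,0.7,0,0,0,0,0.2],[0,0.7,0,0,0,0,0.2],[0,0,0,0,0,0,0.2],[0,0,0,0,0,0,0.2]]]'|g
python3 - <<'E'
from h import *
c,K,R,t=cam('side'); a=cv2.resize(c['img'][145:205,255:365],None,fx=6,fy=6,interpolation=2)
c,K,R,t=cam('top'); b=cv2.resize(c['img'][170:285,310:455],(660,524),interpolation=2)
v=np.vstack([a,b]); cv2.imwrite('pics/c13.png',cv2.resize(v,None,fx=.66,fy=.66)); print(v.shape)
Z={'torch':0,'screwdriver':10,'masking_roll':0,'parts_tray':0,'scrap_bin':0,'breaker_1':4}
for n in('side','top'):
    c,K,R,t=cam(n)
    for l in Z: print(n,l,[(round(d['conf'],2),np.round(onz(d['position'],Z[l],K,R,t)[:2]).tolist()) for d in nets.pinpoint(n,l) if d['conf']>.3])
E
```

```text
ee_pos: [581.1, -297.5, 24.0] force: [-0.4, -0.3, -1.7] opening: 31.7 finger_force: 30.0 
ee_pos: [581.3, -297.6, 22.7] force: [-0.4, 0.3, -0.4] opening: 31.7 finger_force: 30.0 
ee_pos: [581.4, -297.7, 23.0] force: [-0.2, -0.6, -0.3] opening: 51.6 finger_force: 0.0 
ee_pos: [579.6, -185.4, 168.3] force: [0.5, 0.1, -0.5] opening: 52.3 finger_force: 0.0 
ee_pos: [576.3, -17.9, 167.1] force: [-0.1, -0.5, 0.4] opening: 52.1 finger_force: 0.0 
(884, 660, 3)
side torch [(0.65, [424.0, 160.0])]
side screwdriver [(0.52, [687.0, 376.0]), (0.44, [381.0, -519.0])]
side masking_roll [(0.65, [688.0, 371.0])]
side parts_tray [(0.63, [357.0, -280.0])]
side scrap_bin [(0.67, [592.0, -311.0])]
side breaker_1 [(0.67, [354.0, 353.0]), (0.61, [364.0, 422.0]), (0.5, [372.0, -266.0]), (0.5, [579.0, -281.0])]
top torch []
top screwdriver [(0.87, [380.0, -517.0])]
top masking_roll [(0.63, [697.0, 374.0]), (0.5, [581.0, -313.0])]
top parts_tray [(0.78, [358.0, -280.0])]
top scrap_bin [(0.82, [584.0, -302.0])]
top breaker_1 [(0.58, [364.0, -292.0]), (0.42, [582.0, -300.0])]
```

View pics/c13.png

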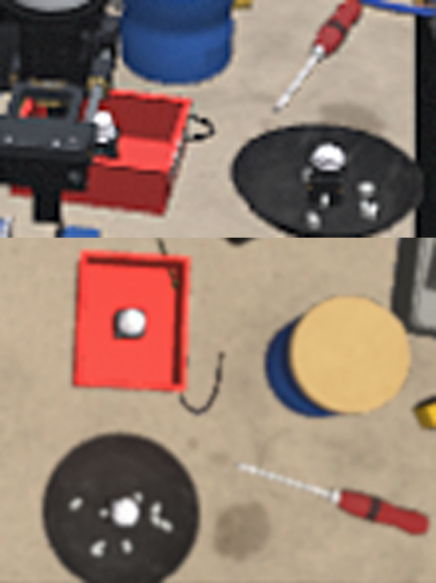

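The picture shows B upright in the bin (top part, 130,322) and A in the tray (125,512). The tray seems to have been knocked, so I'll check how well A is centred.

```bash
python3 - <<'E'
from h import *
for n in('side','top'):
    c,K,R,t=cam(n); d=max(nets.regions_of(n,'parts_tray'),key=lambda d:d['conf'])
    e=cv2.fitEllipse(cv2.convexHull(max(cv2.findContours(d['mask'].astype(np.uint8),0,1)[0],key=len)))[0]; print(n,'tray',np.round(onz(e,20,K,R,t)[:2],1))
    im=c['img'].astype(float)
    u=proj((365,-285,52),K,R,t); yy,xx=np.mgrid[:420,:560]; m=np.hypot(xx-u[0],yy-u[1])<12
    k=cv2.connectedComponentsWithStats(((im.min(2)>150)&m).astype(np.uint8)); i=1+np.argmax(k[2][1:,4]); print('button',k[2][i],np.round(onz(k[3][i],52,K,R,t)[:2],1))
E
```

```text
side tray [ 361.3 -280.9]
button [334 182   8   6  36] [ 362.6 -277.1]
top tray [ 362.9 -285.6]
button [348 257   8   9  59] [ 362.8 -284.6]
```

The tray was knocked about 2 cm, but A moved with it and still stands at its centre. B is in the bin, the wheel is wound back and the arm is clear, so I'm handing in.

```bash
python3 -c "
from h import *
print(env.sign_off())"
```

```text
the job is handed in; nothing more can be done
None
```

I found two black breakers and tested both in the vise: the sound one stands reset at the centre of the tray, the dead one is in the red scrap bin, the handwheel is wound back about 250°, and the job is handed in (no verdict was returned).

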